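# Brake the drill carriage, close its vise, release the brake

## Task

Push the stirrup-shaped brake lever of the drill carriage down until its rubber foot bites the strip firmly and stays biting by itself, but without crushing the foot. With the brake biting, slide the movable vise jaw along until the aluminium block is gripped snugly between both jaws, then flick the brake lever right back up so that the carriage is free again. The carriage must stay where it stands, and the things lying around are to be left alone.

Things in the scene. Friction and masses are not known exactly. Their poses are not given: they have to be found in the camera images.
- track: Grey low track plate fixed on the bench, 110 x 420 mm, with two steel rails and end stops. Origin: centre of its underside, on the bench. Its y axis runs along the track, its x axis across it, away from the robot; the brake lever sticks out on the +x side. All directions below are in this frame.
- carriage (a joint): Position (m) of the green rolling carriage along the track (+y), 0 at the start. It rolls freely: about 1.2 N moves it while the brake is off, so pushing the jaw would just roll it away. Its deck is 110 x 240 mm, deck top 50 mm above the bench. With the brake biting well it withstands 15 N and more.
- work_block: Loose aluminium block, 60 mm (x, across) by 50 mm (y, along the track) by 32 mm high, with a 22 mm vertical hole, 0.3 kg, lying on the deck between the jaws, somewhat askew. Origin: centre of its underside.
- vise_seat (a point): Point on the carriage deck (50 mm up) where the middle of the block's underside comes to lie when the block is clamped: 25 mm from the fixed jaw's face, midway across. The fixed jaw, 100 mm wide and 26 mm thick, stands on its +y side, top 97 mm above the bench.
- vise_jaw (a joint): Travel (m) of the sliding jaw towards the fixed jaw (+y); it stays where it is left and slides stiffly, at about 5 N. The jaws' gap is 75 mm minus this value, so the 50 mm block is gripped at 25 mm.
- jaw_back (a point): Middle of the sliding jaw's back (-y) face, the face to push on, 73.5 mm above the bench. The jaw is a dark steel block 100 mm wide, 28 mm thick, from 51 to 96 mm above the bench; behind it 90 mm of deck are free. It can also be pinched over its thickness from above.
- lever_hinge (a point): Middle of the brake lever's hinge axis, on the carriage's +x side, 62 mm above the bench. The axis runs along the track's y.
- brake_lever (a joint): Angle (rad) of the brake lever: 0 against its upper stop, where the bar, 80 mm from the hinge axis, stands 0.70 rad above the horizontal; grows as it is pushed down (bar elevation 0.70 minus this). Stiff hinge (0.45 N m, about 6 N at the bar): stays where it is left. The foot meets the strip somewhere between 0.55 and 0.91 rad, differing each time: feel for it.
- brake_bar: Round steel cross bar of the lever, 14 mm diameter, 90 mm long along y, origin at its middle. 72 mm are free between the arms at its ends: press it from above or pinch it from above, one finger on either side (across x). Once the foot bites, the effort here climbs by 1.5 to 4 N per mm: 10 to 13 N downward is a good bite, over 15 N may crush the foot.
- brake_foot: Black rubber ball foot of the lever, 18 mm diameter, on a rod between the lever's arms about 34 mm from the hinge; origin at its centre. It is pressed on the dark steel brake strip that lies beside the track, with 3 to 5 times as much force as is added at the bar.
- chuck_key: Loose steel T-handled chuck key, 90 mm long, 18 mm high, lying beyond the brake strip. Leave alone.
- oil_bottle: Loose white bottle, 48 mm diameter, 110 mm tall, standing beyond the brake strip. Leave alone.
- bit_box: Dark open steel tray of drill bits, 70 x 110 x 35 mm, on the bench nearer to the robot. Leave alone.
Mind the look-alikes: they are no part of the job. Of the things shaped like the work_block, the aluminium one is meant.

How it is judged (in metres and radians):
On the way, in this order (a step that is already met when the one before it is completed fails the run):
1. the brake lever has been let go and its foot still bites the strip by itself (contact force between brake_foot and anything else above 9 N and contact force between each of the arm, the fingers and brake_bar below 0.3 N), for 0.2 s.
2. with the brake still biting, the sliding jaw has closed on the block (gap left under 1.5 mm) (value of joint vise_jaw above 0.0235 m and contact force between brake_foot and anything else above 7 N), for 0.2 s.
At the end, for the whole second after the job is handed in: The brake lever is back up (within 0.25 rad of its upper stop) with its foot off the strip; the block lies flat between the jaws with at most 1.5 mm of play left, within 20 mm of the vise seat; the carriage is at rest within 15 mm of where it stood (value of joint brake_lever below 0.25 rad and contact force between brake_foot and anything else below 0.3 N and value of joint vise_jaw between 0.0235 and 0.028 m and distance between work_block and vise_seat below 0.02 m and angle between work_block's own z axis and vertical below 0.1 rad and value of joint carriage between -0.015 and 0.015 m and linear speed of work_block below 0.01 m/s); the robot touches nothing.
It fails at once if the rubber foot is crushed (over 45 N on it, 15 to 19 N on the bar) (contact force between brake_foot and anything else above 45 N).
It fails at once if the carriage rolls more than 15 mm from where it stood (value of joint carriage above 0.015 m or value of joint carriage below -0.015 m).
It fails at once if a bystander is moved by more than 30 mm (distance of any of chuck_key, oil_bottle, bit_box from where it was at the start of the episode above 0.03 m).
It also fails if it takes over 54 s, if anything falls off the work surface, if the arm or the gripper's body presses on something with over 40 N, if the wrist force passes 120 N, or if a joint passes its speed limit or range.

## Robot

A 6-joint arm with a two-finger parallel gripper is mounted at the origin on the work surface. World frame = base frame: x ahead of the robot, y to its left, z up, the work surface at z = 0. Lengths are in mm, angles in rad, forces in N, time in s.
With the tool pointing down it reaches from about 250 to 775 mm from the base axis. Payload 4 kg.
Tool frame: the origin (TCP) lies midway between the tips of the shut fingers; the grasp point (between the pads) lies grip_point_offset behind it (grip_point_offset is the distance from the TCP to the grasp point, in mm); z points along the fingers, y is the direction in which the jaws open and shut (so a half turn about z gives the same grasp; the last joint's range is limited). The gripper opens to 85 mm and grips with 20 to 120 N. Pads are 22 mm wide; open, the fingers measure 114 mm over their backs; the gripper's body (76 mm by 85 mm) begins 54 mm behind the grasp point. The pads swing forward as they close: fully open they stand 13 mm farther back than shut.
Start: joints at [1.211, 0.087, 1.371, -0, 1.684, -0.103], TCP at [139.701, 531.979, 231.341] pointing down, gripper open.
Joint ranges: [-3.1, 3.1], [-0.76, 2.03], [0.27, 2.55], [-1.08, 4.22], [0.17, 2.65], [-2.57, 2.57]. Speed limits (rad/s): [2.79, 2.79, 3.14, 3.14, 3.14, 3.14].

## Interface

Orientations are given as a unit quaternion [w, x, y, z].
In Python, from plant import * gives the robot as it stands.
- The arm moves only by the tool play_rows, never from a script. Its argument "increments" is a list of rows, each a list of 5 numbers: the shift along the tool's x, y, z in cm, then the turn about the tool's z in rad, then the closure, from -1 (fully open) to 1 (shut), so that 0 is half open. In form: [[x, y, z, turn, claw], ...]. A call has 1 to 5 rows; each row is the pose to reach, as a shift and turn from the pose commanded when the call began, along the tool's axes at that moment; what a row does not reach only later rows make up. A row lasts 1/12 s, in which the tool goes at most 41.7 mm and 7.16 degrees, less where a joint would pass 70% of its speed; a pose out of reach is approached as far as the arm can. A call with a gripper value outside its range is refused whole. The fingers move at their own pace and stop on an object; the grip force is fixed at half the most. Time passes only in rows, so rows that repeat a pose let the fingers close. It gives the time, the measured TCP pose, the force and the opening at its end, in the units of the state.
- state(): the state, without advancing time (a new reading comes with each control period).
- get_image(name): name is "scene" or "top" or "wrist"; returns the picture (480x640x3 uint8, red, green, blue); there is no depth.
- calibration(name): a dict with "fx", "fy", "cx", "cy" (pixels), "xyz" and "rotation" of the camera in the world; the wrist camera has in their place "hand_eye" (4x4, takes a point from camera to tool coordinates, whose origin is the TCP and whose axes are the flange's). Camera axes: x right, y up, looking along -z (the intrinsics and any distortion apply to the point x, -y, -z); pixel columns grow to the right and rows downward; lengths in mm; the calibration is good to about 2 mm. A picture is of the moment at which its call begins: read the wrist's pose just before it. calibration takes no time and is no camera call.
- close_job(): hands the job in, once; it reports no verdict.
The state is a dict: "t": time; "qpos": joint angles; "joint_vel": joint speeds; "tau": joint torques, N m; "position": TCP position; "tool_rot": TCP orientation; "wrist_force": force on the tool from outside, world axes, zero at the start; "moment": the same for the moment, N m; "width": finger opening in mm.
Only numpy, scipy, OpenCV 4.12 (cv2) and the standard library are available. Lean on these libraries where they do the work, as an engineer would, in place of code of your own. Each camera call takes 0.05 s, during which the arm holds its last target.

## Working session

There is one attempt and no reset: what is moved stays moved. The work goes in short steps, Python scripts to look and compute and a tool call to move; the robot and the scene stay as the last step left them, time stands still between calls to the robot, and variables do not carry over. Pictures are saved under pics/ and viewed, and the job is handed in when it is done.

Besides the shell and the picture viewer there is one more tool, called after ">>>" by a JSON object that holds its "method" and its "body", one argument or row to a line. play_rows: Moves the arm, as the interface text tells. Its arguments: {"type":"object","properties":{"increments":{"type":"array"}},"required":["increments"]}

```bash
mkdir -p pics
python3 - <<'E'
from plant import *
import cv2
for n in ["scene","top","wrist"]:
    s=state(); im=get_image(n); cv2.imwrite(f"pics/{n}0.png",im[:,:,::-1]); print(n,calibration(n))
print(s)
E
```

```text
scene {'fx': 524.1667241550122, 'fy': 524.1667241550122, 'cx': 314.4790151153364, 'cy': 241.14360682594594, 'xyz': array([1330.59348214,  392.30472874,  843.22455588]), 'rotation': array([0.46603851, 0.2261439 , 0.36068381, 0.77561217])}
top {'fx': 446.63106377363187, 'fy': 446.63106377363187, 'cx': 320.09496434887285, 'cy': 232.20058740041384, 'xyz': array([ 315.21841963,  -37.51394554, 1055.085225  ]), 'rotation': array([ 0.73845609,  0.07297278, -0.06870038, -0.66681169])}
wrist {'fx': 353.68528197046805, 'fy': 353.68528197046805, 'cx': 320.3960982250261, 'cy': 238.12017068920073, 'hand_eye': array([[ 4.09950473e-04,  9.50139395e-01,  3.11825210e-01,
         7.96889286e+01],
       [ 9.99999909e-01, -3.53643829e-04, -2.37118421e-04,
        -1.79784020e-01],
       [-1.15020491e-04,  3.11825279e-01, -9.50139454e-01,
        -1.42019622e+02],
       [ 0.00000000e+00,  0.00000000e+00,  0.00000000e+00,
         1.00000000e+00]])}
{'t': 0.1, 'qpos': array([ 1.21089518e+00,  8.79176463e-02,  1.37214219e+00, -1.35692033e-05,
        1.68361227e+00, -1.03056343e-01]), 'joint_vel': array([-0.00017183, -0.00132983, -0.00465694,  0.00116317, -0.00033602,
        0.00069003]), 'tau': array([ 2.78796877e-03, -3.53011823e+01, -3.14220428e+01, -1.16277788e-04,
        7.91044295e-03, -3.68726830e-05]), 'position': array([139.53848593, 531.52704486, 230.2163851 ]), 'tool_rot': array([-2.31969092e-04,  1.28070376e-01,  9.91764537e-01, -1.01354410e-03]), 'wrist_force': array([0.05258181, 0.23800079, 0.5596646 ]), 'moment': array([-0.00691008,  0.03178149, -0.04777755]), 'width': 85.36676659175812}
```

```bash
ls -la
```

```text
total 12
drwxr-xr-x  3 agent agent 4096 Dec  7 01:49 .
drwxr-xr-x 23 root  root  4096 Dec  7 01:49 ..
drwxr-xr-x  2 agent agent 4096 Dec  7 01:49 pics
```

View pics/scene0.png

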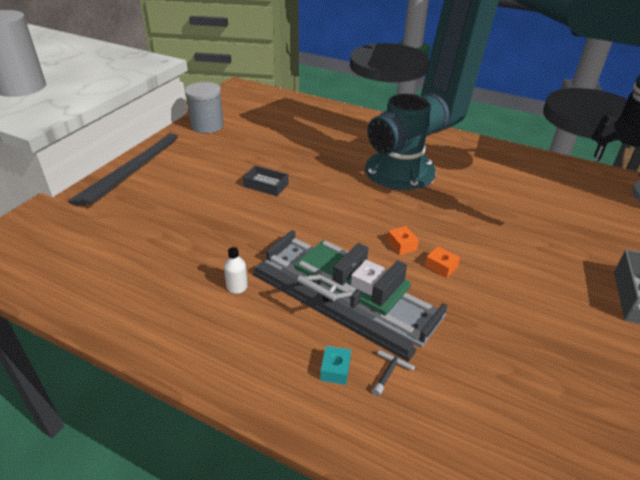

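View pics/top0.png

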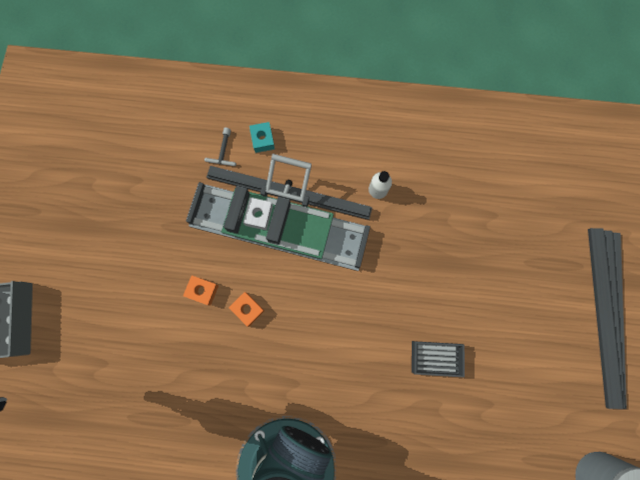

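View pics/wrist0.png

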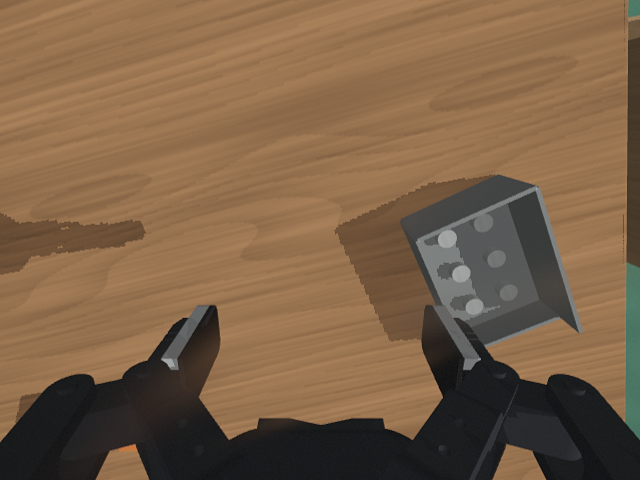

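```bash
cat > h.py <<'E'
import numpy as np, cv2
from plant import *
from scipy.spatial.transform import Rotation as R
def q2R(q): return R.from_quat([q[1],q[2],q[3],q[0]]).as_matrix()
def cam(name,st=None):
    c=calibration(name)
    if 'xyz' in c:
        return c,np.array(c['xyz']),q2R(c['rotation'])
    H=np.array(c['hand_eye']);Rt=q2R(st['tool_rot'])
    return c,np.array(st['position'])+Rt@H[:3,3],Rt@H[:3,:3]
def ray(name,u,v,st=None):
    c,o,Rm=cam(name,st)
    return o,Rm@np.array([(u-c['cx'])/c['fx'],-(v-c['cy'])/c['fy'],-1])
def onz(name,u,v,z,st=None):
    o,d=ray(name,u,v,st); return o+d*(z-o[2])/d[2]
def proj(name,p,st=None):
    c,o,Rm=cam(name,st); q=Rm.T@(np.array(p)-o)
    return np.array([c['cx']+c['fx']*q[0]/-q[2], c['cy']-c['fy']*q[1]/-q[2]])
E
python3 - <<'E'
import cv2
a=cv2.imread('pics/top0.png')
c=cv2.resize(a[140:290,170:390],None,fx=3.6,fy=3.6,interpolation=cv2.INTER_CUBIC);cv2.imwrite('pics/topc.png',c)
a=cv2.imread('pics/scene0.png')
c=cv2.resize(a[215:375,230:460],None,fx=3.4,fy=3.4,interpolation=cv2.INTER_CUBIC);cv2.imwrite('pics/scenec.png',c)
E
```

```text
(no output)
```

View pics/topc.png

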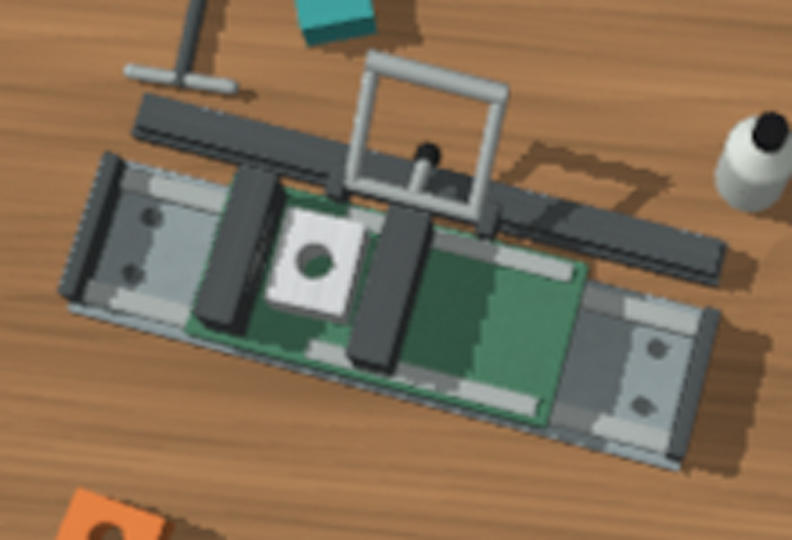

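View pics/scenec.png

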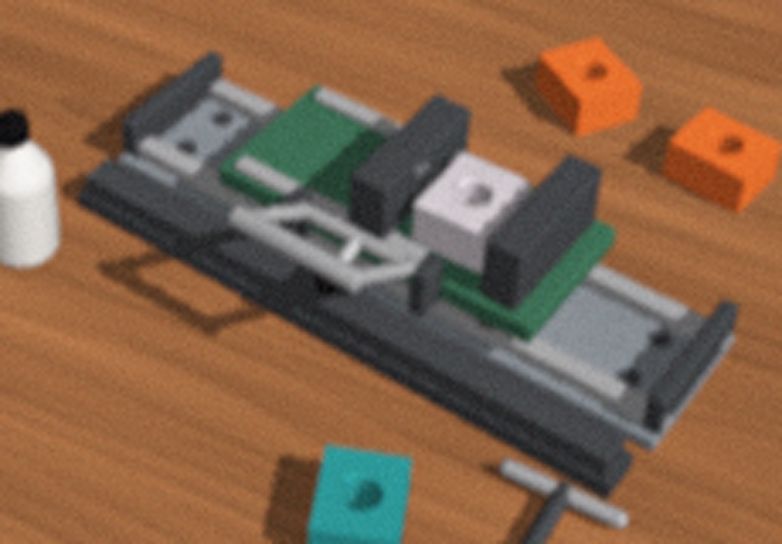

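Run:
```python
from h import *
T=lambda u,v,z: onz('top',170+(u+.5)/3.6-.5,140+(v+.5)/3.6-.5,z)
S=lambda u,v,z: onz('scene',230+(u+.5)/3.4-.5,215+(v+.5)/3.4-.5,z)
P=lambda n,p: print(n,np.round(p,1))
hz=62+80*np.sin(.7)
P('barL T',T(372,60,hz));P('barR T',T(504,93,hz))
P('barL S',S(357,283,hz));P('barR S',S(238,216,hz))
for n,c in dict(deckBR=(585,263),deckFR=(548,425)).items(): P(n,T(*c,50))
for n,c in dict(a=(392,207),b=(433,214),c=(388,372),d=(350,358)).items(): P('jaw '+n,T(*c,96))
for n,c in dict(a=(438,97),b=(468,113),c=(355,180),d=(385,200)).items(): P('jawS '+n,S(*c,96))
for n,c in dict(a=(240,167),b=(283,178),c=(238,332),d=(196,318)).items(): P('fix '+n,T(*c,97))
for n,c in dict(a=(287,207),b=(368,224),c=(345,318),d=(266,297)).items(): P('blk '+n,T(*c,82))
P('foot',T(428,153,40)); P('strip',T(150,97,10));P('strip',T(722,243,10))
P('bottle',T(770,132,110))
P('keybar',T(130,70,9)); P('keybar',T(235,87,9)); P('key',onz('top',226,130,9)); P('teal',onz('top',262,135,32)); P('track corner',T(718,312,20)); P('track',T(680,465,20)); P('t',T(68,298,20))
```

```text
barL T [667.1  99.9 113.5]
barR T [654.1  16.4 113.5]
barL S [678.  107.1 113.5]
barR S [662.1  21.1 113.5]
deckBR [567.9 -44.   50. ]
deckFR [460.8 -30.9  50. ]
jaw a [579.6  78.4  96. ]
jaw b [577.7  52.7  96. ]
jaw c [476.4  68.4  96. ]
jaw d [482.6  92.4  96. ]
jawS a [484.7  73.   96. ]
jawS b [490.2  96.7  96. ]
jawS c [583.1  60.4  96. ]
jawS d [590.7  84.5  96. ]
fix a [595.2 175.2  97. ]
fix b [590.9 147.7  97. ]
fix c [491.5 161.9  97. ]
fix d [497.5 188.5  97. ]
blk a [576.7 145.6  82. ]
blk b [570.9  93.7  82. ]
blk c [509.8 100.5  82. ]
blk d [518.  150.9  82. ]
foot [634.1  66.   40. ]
strip [663.7 262.5  10. ]
strip [ 601.1 -134.5   10. ]
bottle [ 647.1 -149.   110. ]
keybar [681.9 279.3   9. ]
keybar [677.1 206.    9. ]
key [763.2 240.6   9. ]
teal [749.5 145.2  32. ]
track corner [ 551.3 -134.6   20. ]
track [ 447.8 -118.2   20. ]
t [516.9 292.5  20. ]
```

```bash
cat >> h.py <<'E'
def yawof(st):
    Rt=q2R(st['tool_rot']); return np.arctan2(Rt[1,1],Rt[0,1])  # heading of tool y
def go(x,y,z,yaw=None):
    """shift (cm) and turn to reach TCP world pos, heading of tool y; measured based"""
    st=state(); Rt=q2R(st['tool_rot']); d=Rt.T@(np.array([x,y,z])-st['position'])/10
    t=0 if yaw is None else -(yaw-yawof(st))
    print('t',round(st['t'],2),'pos',np.round(st['position'],1),'yaw',round(yawof(st),4),'F',np.round(st['wrist_force'],2),'w',round(st['width'],1))
    print('shift cm',np.round(d,2),'turn',round(t,4))
E
python3 -c "
from h import *
go(600,70,230,-.15)"
```

```text
t 0.15 pos [139.5 531.6 230.4] yaw 1.314 F [-0.07 -0.24 -0.68] w 85.3
shift cm [-56.26 -32.95   0.08] turn 1.464
```

>>> {"method": "play_rows", "body": {
  "increments": [
    [-3,-1.8,0,0.09,-1],
    [-6,-3.6,0,0.18,-1],
    [-9.5,-5.5,0,0.27,-1],
    [-13,-7.5,0,0.36,-1],
    [-16,-9.2,0,0.45,-1]
  ]
}}

```text
t: 0.57
position: [272.2, 400.5, 231.0]
tool_rot: [0.0, 0.348, 0.937, -0.0]
wrist_force: [0.0, 0.4, 0.3]
width: 84.9
```

```bash
python3 -c "
from h import *
go(600,70,230,-.15)"
```

```text
t 0.57 pos [272.2 400.5 231. ] yaw 0.8596 F [0.04 0.41 0.27] w 84.9
shift cm [-46.41  -3.64   0.13] turn 1.0096
```

>>> {"method": "play_rows", "body": {
  "increments": [
    [-3.4,-0.3,0,0.1,-1],
    [-6.8,-0.6,0,0.2,-1],
    [-10.2,-0.9,0,0.3,-1],
    [-13.6,-1.2,0,0.4,-1],
    [-17,-1.5,0,0.5,-1]
  ]
}}

```text
t: 0.98
position: [391.3, 279.1, 231.1]
tool_rot: [-0.0, 0.569, 0.822, -0.0]
wrist_force: [0.7, 0.5, 0.6]
width: 85.2
```

```bash
python3 -c "
from h import *
go(600,70,230,-.15)"
```

```text
t 0.98 pos [391.3 279.1 231.1] yaw 0.3591 F [0.66 0.52 0.58] w 85.2
shift cm [-26.91  12.19   0.1 ] turn 0.5091
```

>>> {"method": "play_rows", "body": {
  "increments": [
    [-3.4,1.5,0,0.1,-1],
    [-6.8,3.0,0,0.2,-1],
    [-10.2,4.6,0,0.3,-1],
    [-13.6,6.2,0,0.4,-1],
    [-17,7.7,0,0.5,-1]
  ]
}}

```text
t: 1.4
position: [524.1, 147.5, 230.9]
tool_rot: [-0.0, 0.755, 0.655, -0.0]
wrist_force: [0.7, 1.1, -0.5]
width: 85.5
```

```bash
python3 -c "
from h import *
go(600,70,230,-.15)"
```

```text
t 1.4 pos [524.1 147.5 230.9] yaw -0.1412 F [ 0.68  1.13 -0.48] w 85.5
shift cm [-6.61  8.61  0.09] turn 0.0088
```

>>> {"method": "play_rows", "body": {
  "increments": [
    [-2,2.8,0,0.01,1],
    [-4,5.6,0,0.01,1],
    [-6.6,8.6,0,0.01,1],
    [-6.6,8.6,0,0.01,1],
    [-6.6,8.6,0,0.01,1]
  ]
}}

```text
t: 1.82
position: [599.9, 70.3, 229.7]
tool_rot: [-0.001, 0.758, 0.652, -0.001]
wrist_force: [-0.6, 0.4, -0.6]
width: 25.5
```

```bash
python3 -c "
from h import *
import pickle
s=state(); im=get_image('wrist'); pickle.dump(s,open('w1.pkl','wb')); cv2.imwrite('pics/w1.png',im[:,:,::-1])
go(600,70,230,-.15)"
```

```text
t 1.87 pos [599.2  71.6 230.3] yaw -0.1474 F [-0.1  -0.65  0.28] w 17.4
shift cm [-0.15  0.1   0.02] turn 0.0026
```

View pics/w1.png

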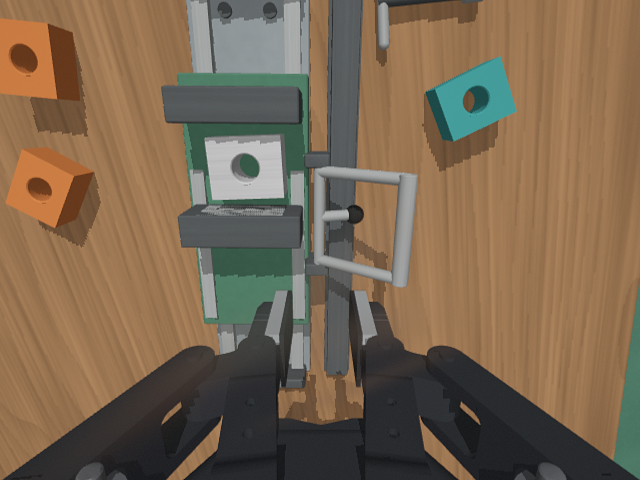

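Run:
```python
import cv2
a=cv2.imread('pics/w1.png')
cv2.imwrite('pics/w1c.png',cv2.resize(a[70:300,150:430],None,fx=2.6,fy=2.6,interpolation=cv2.INTER_CUBIC))
```

```text
(no output)
```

View pics/w1c.png

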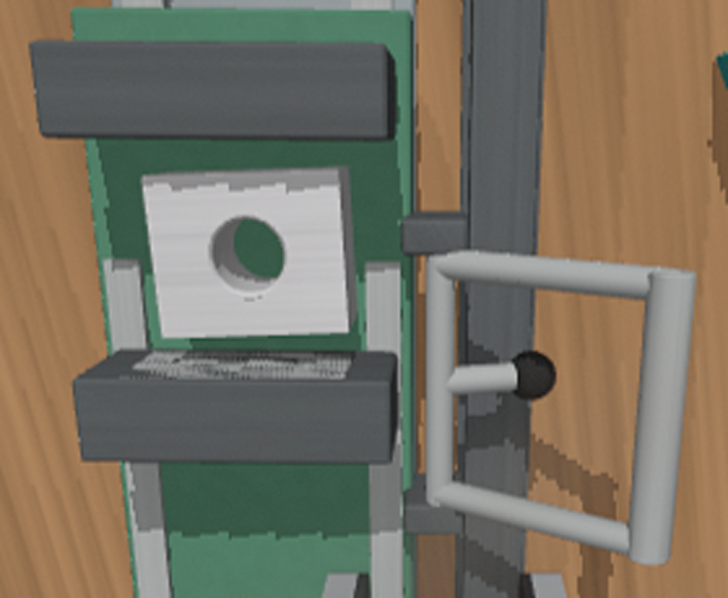

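Run:
```python
from h import *
import pickle
s=pickle.load(open('w1.pkl','rb'))
W=lambda u,v,z: onz('wrist',150+(u+.5)/2.6-.5,70+(v+.5)/2.6-.5,z,s)
P=lambda n,p: print(n,np.round(p,1))
hz=113.5
A,B=W(672,275,hz),W(650,560,hz)
P('barT',A);P('barB',B);print(np.linalg.norm(A-B),'dir',(A-B)/np.linalg.norm(A-B),'mid',(A+B)/2)
a,b,c,d=[W(*p,96) for p in [(76,379),(396,381),(392,462),(83,460)]]
for p in (a,b,c,d):P('jaw',p)
x=(b-a)+(c-d);print('jaw x yaw',np.arctan2(x[1],x[0]),np.linalg.norm(b-a),np.linalg.norm(b-c),'back mid',(c+d)/2,'mid',(a+b+c+d)/4)
e,f,g,h=[W(*p,97) for p in [(32,43),(386,43),(390,138),(40,135)]]
x=(f-e)+(g-h);print('fix yaw',np.arctan2(x[1],x[0]),np.linalg.norm(f-e),np.linalg.norm(f-g),'front mid',(g+h)/2)
Y=np.array([0.148,.989,0]);print('gap',((g+h)/2-(a+b)/2)@Y)
q=[W(*p,82) for p in [(143,176),(341,168),(355,331),(162,338)]];P('blk',sum(q)/4)
S1,S2=W(545,10,10),W(525,597,10);print('strip',S1,S2,(S1-S2)/np.linalg.norm(S1-S2))
P('deck R',[W(412,10,50),W(410,480,50)])
# triangulate bar mid w/ top
def tri(rs):
    A=0;bb=0
    for o,dd in rs:
        dd=dd/np.linalg.norm(dd);M=np.eye(3)-np.outer(dd,dd);A=A+M;bb=bb+M@o
    return np.linalg.solve(A,bb)
T=lambda u,v:ray('top',170+(u+.5)/3.6-.5,140+(v+.5)/3.6-.5)
w=lambda u,v:ray('wrist',150+(u+.5)/2.6-.5,70+(v+.5)/2.6-.5,s)
P('tri barL',tri([T(372,62),w(672,275)]));P('tri barR',tri([T(504,93),w(650,560)]))
```

```text
barT [669.3 103.4 113.5]
barB [656.3  16.8 113.5]
87.54450487128851 dir [0.14835307 0.98893446 0.        ] mid [662.81104372  60.13537207 113.5       ]
jaw [488.5  95.5  96. ]
jaw [586.4  80.3  96. ]
jaw [580.8  54.2  96. ]
jaw [483.5  69.4  96. ]
jaw x yaw -0.15439053617971213 99.07021503025501 26.66743440909389 back mid [532.14776943  61.79118883  96.        ] mid [534.81539951  74.84554452  96.        ]
fix yaw -0.15315995654773906 97.70136225568598 24.896839513323364 front mid [547.43180083 158.81484462  97.        ]
gap 71.60729815787134
blk [546.8 123.3  82. ]
strip [653.70009576 186.3884622   10.        ] [618.13059785 -46.11260731  10.        ] [0.1512269  0.98849908 0.        ]
deck R [[607.2 188.6  50. ]
 [580.9  30.3  50. ]]
tri barL [671.5 101.4 100.2]
tri barR [655.8  16.2 111.5]
```

```bash
python3 -c "
from h import *
go(663,60,135,-.152)"
```

```text
t 1.87 pos [599.2  71.6 230.3] yaw -0.1474 F [-0.1  -0.65  0.28] w 17.4
shift cm [-0.22  6.5   9.51] turn 0.0046
```

>>> {"method": "play_rows", "body": {
  "increments": [
    [-0.1,2.2,3.2,0.0046,1],
    [-0.1,4.4,6.4,0.0046,1],
    [-0.1,6.4,9.5,0.0046,1],
    [-0.1,6.4,9.5,0.0046,1],
    [-0.1,6.4,9.5,0.0046,1]
  ]
}}

```text
t: 2.28
position: [660.3, 63.1, 132.6]
tool_rot: [-0.003, 0.758, 0.652, -0.003]
wrist_force: [0.3, -0.1, -0.2]
width: 0.5
```

```bash
python3 -c "
from h import *
import pickle
s=state(); im=get_image('wrist'); pickle.dump(s,open('w2.pkl','wb')); cv2.imwrite('pics/w2.png',im[:,:,::-1])
go(663,60,135,-.152)"
```

```text
t 2.33 pos [661.5  63.2 136. ] yaw -0.149 F [-0.19 -0.25  0.68] w 0.0
shift cm [-0.29  0.2   0.1 ] turn 0.003
```

View pics/w2.png

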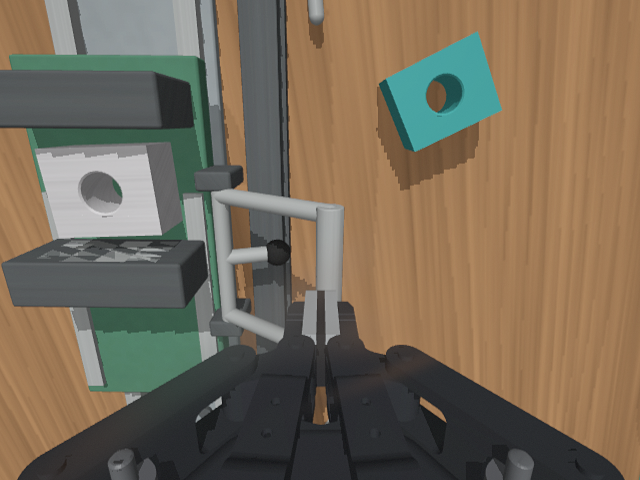

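```bash
python3 -c "
from h import *
import pickle
s=pickle.load(open('w2.pkl','rb'))
X=np.array([.9885,-.1514,0])
for p in [(317.5,230),(342.5,230),(317,270),(342,270)]:
  q=onz('wrist',*p,113.5,s);print(q,q@X)
print(s['position']@X, proj('wrist',s['position'],s))
print(onz('wrist',330,208,113.5,s))
print(onz('wrist',278,252,45,s)@X)
"
```

```text
[663.85120429  94.0596268  113.5       ] 641.976287943899
[675.6135664   92.33032702 113.5       ] 653.8651988744529
[660.49542336  73.67636472 113.5       ] 641.7451243700441
[672.71206857  71.89431454 113.5       ] 654.0910805590664
643.1360319872549 [319.31413968 308.13720692]
[671.23140309 103.8074637  113.5       ]
613.4921056255062
```

>>> {"method": "play_rows", "body": {
  "increments": [
    [-0.15,0.4,1.2,0.003,1],
    [-0.15,0.9,2.1,0.003,1],
    [-0.15,1.35,2.8,0.003,1],
    [-0.15,1.7,3.5,0.003,1],
    [-0.15,1.95,4.2,0.003,1]
  ]
}}

```text
t: 2.75
position: [683.6, 57.3, 96.3]
tool_rot: [0.002, 0.759, 0.651, 0.002]
wrist_force: [1.6, -0.2, 5.9]
width: 0.3
```

>>> {"method": "play_rows", "body": {
  "increments": [
    [0,0.07,0.3,0,1],
    [0,0.12,0.6,0,1],
    [0,0.12,0.6,0,1]
  ]
}}

```text
t: 3.0
position: [686.2, 56.8, 90.9]
tool_rot: [0.003, 0.759, 0.651, 0.003]
wrist_force: [4.6, -1.3, 3.3]
width: 0.0
```

```bash
python3 -c "
from h import *
s=state(); im=get_image('scene'); cv2.imwrite('pics/s3.png',cv2.resize(im[215:375,230:460,::-1],None,fx=3.4,fy=3.4,interpolation=cv2.INTER_CUBIC))
go(663,60,84,-.152)
p=state()['position'];print(p@np.array([.9885,-.1514,0]),p@np.array([.1514,.9885,0]))"
```

```text
t 3.05 pos [686.1  56.8  91. ] yaw -0.1541 F [ 4.96 -0.26  4.96] w 0.0
shift cm [-0.04 -2.34  0.68] turn -0.0021
669.6091461419171 160.0234416214889
```

View pics/s3.png

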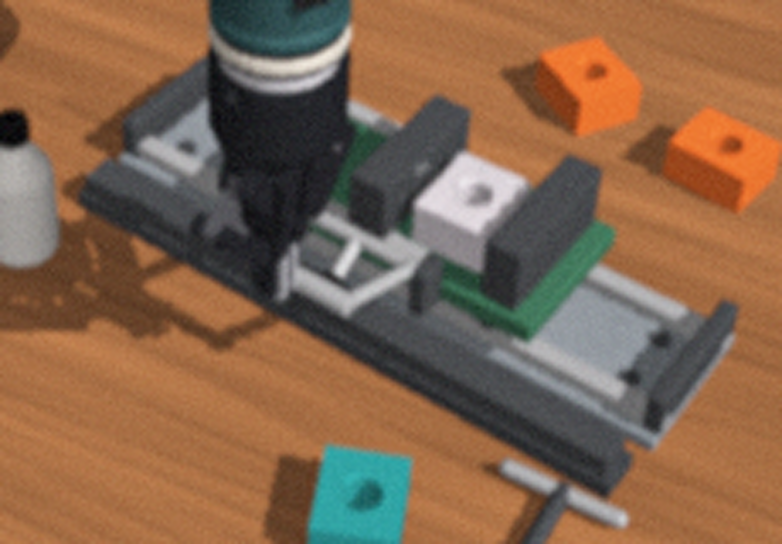

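>>> {"method": "play_rows", "body": {
  "increments": [
    [0,0,-0.6,0,1],
    [0,-0.25,-0.6,0,1],
    [0,-0.55,-0.6,0,1],
    [0,-0.55,-0.3,0,1],
    [0,-0.55,-0.3,0,1]
  ]
}}

```text
t: 3.47
position: [682.4, 57.0, 95.3]
tool_rot: [0.005, 0.759, 0.65, 0.005]
wrist_force: [10.5, -2.6, 4.9]
width: -0.1
```

```bash
python3 -c "
from h import *
s=state(); im=get_image('wrist'); cv2.imwrite('pics/w4.png',im[:,:,::-1])
go(663,60,84,-.152)
p=state()['position'];print(p@np.array([.9885,-.1514,0]),p@np.array([.1514,.9885,0]))"
```

```text
t 3.52 pos [682.3  57.1  95.3] yaw -0.1543 F [ 9.17 -1.71  4.49] w 0.1
shift cm [-0.01 -1.97  1.1 ] turn -0.0023
665.857205800924 159.70733082471943
```

View pics/w4.png

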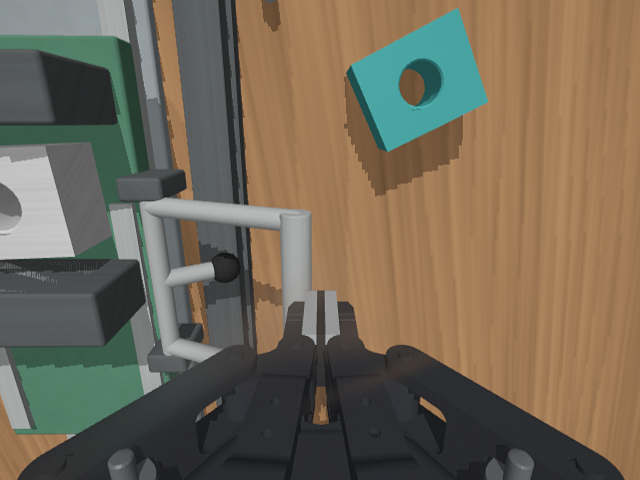

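>>> {"method": "play_rows", "body": {
  "increments": [
    [0,0.15,0,0,1],
    [0,0.15,-1.5,0,1],
    [0,0.15,-3,0,1],
    [0,-0.3,-3,0,1],
    [0,-0.3,-3,0,1]
  ]
}}

```text
t: 3.93
position: [673.6, 58.8, 121.7]
tool_rot: [-0.0, 0.759, 0.651, -0.0]
wrist_force: [1.2, -0.2, 0.3]
width: 0.1
```

```bash
python3 -c "
from h import *
import pickle
s=state(); im=get_image('wrist'); im2=get_image('scene'); pickle.dump(s,open('w5.pkl','wb'));cv2.imwrite('pics/w5.png',im[:,:,::-1]);cv2.imwrite('pics/s5.png',cv2.resize(im2[215:375,230:460,::-1],None,fx=3.4,fy=3.4,interpolation=cv2.INTER_CUBIC))
go(663,60,84,-.152)
p=s['position'];print(p,p@np.array([.9885,-.1514,0]),p@np.array([.1514,.9885,0]))"
```

```text
t 4.03 pos [673.1  58.6 119.8] yaw -0.1534 F [ 0.16  0.36 -0.81] w -0.0
shift cm [-0.02 -1.    3.58] turn -0.0014
[673.58623482  58.77324258 121.71251844] 656.9417241933056 160.07830624384707
```

View pics/w5.png

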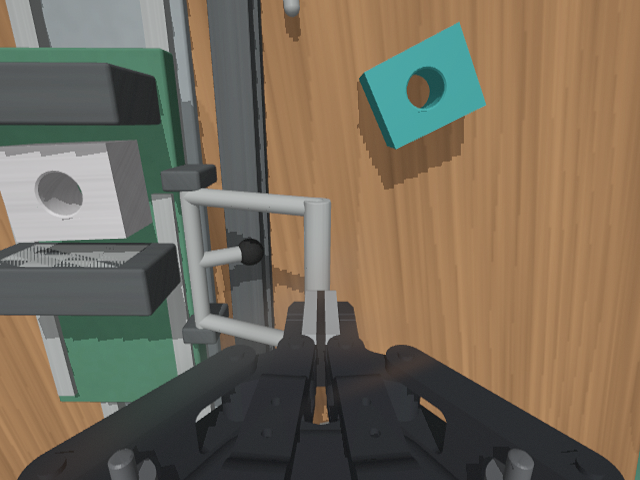

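View pics/s5.png

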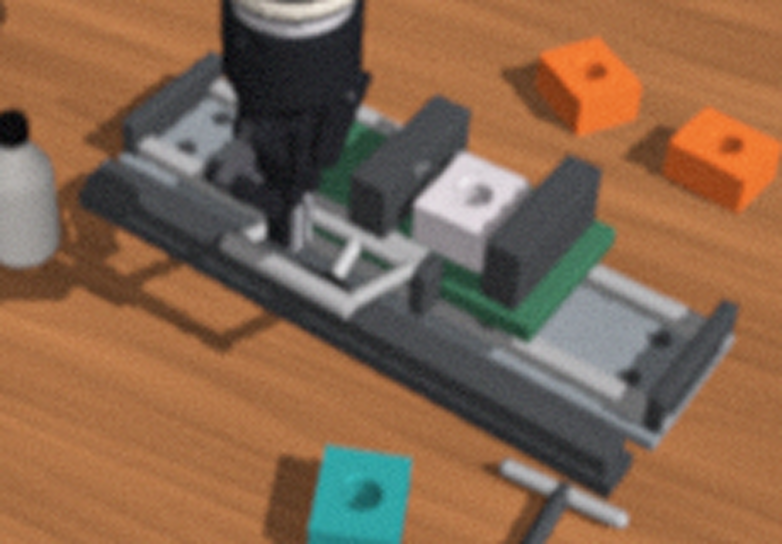

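```bash
python3 -c "
from h import *
import pickle
s=pickle.load(open('w5.pkl','rb'))
X=np.array([.9885,-.1514,0]);Y=np.array([.1514,.9885,0])
print(proj('wrist',s['position'],s))
for z in (85,95,105):
  a=onz('wrist',304.5,250,z,s)@X;b=onz('wrist',330,250,z,s)@X
  p=onz('wrist',317.5,203,z,s); c=230+(353.5/3.4)
  print(z,a,b,b-a,p@X,p@Y, 'hyp', 587+80*np.cos(np.arcsin((z-62)/80)))
print(state()['position']@X)
"
```

```text
[319.3107663  308.14080997]
85 648.8485220997578 662.5669439941286 13.71842189437075 655.9337395585729 200.38726966428874 hyp 663.6224510179621
95 649.3431137771562 662.2940975387172 12.95098376156102 656.0319688774572 202.608602386057 hyp 659.8766080440082
105 649.8377054545546 662.0212510833057 12.183545628751176 656.1301981963413 204.82993510782524 hyp 654.4610999020917
656.4429454965868
```

>>> {"method": "play_rows", "body": {
  "increments": [
    [0,0.05,0.6,0,1],
    [0,0.1,1.1,0,1],
    [0,0.2,1.5,0,1],
    [0,0.4,2.0,0,1],
    [0,0.4,2.0,0,1]
  ]
}}

```text
t: 4.45
position: [677.6, 57.8, 98.8]
tool_rot: [-0.001, 0.759, 0.651, -0.001]
wrist_force: [0.5, 0.6, -0.6]
width: 0.1
```

```bash
python3 -c "
from h import *
import pickle
s=state(); im=get_image('wrist'); pickle.dump(s,open('w6.pkl','wb'));cv2.imwrite('pics/w6.png',im[:,:,::-1])
go(663,60,84,-.152)
p=s['position'];print(p,p@np.array([.9885,-.1514,0]),p@np.array([.1514,.9885,0]))"
```

```text
t 4.5 pos [677.8  57.8  99.6] yaw -0.1537 F [-0.38  0.13  0.13] w 0.1
shift cm [-0.   -1.49  1.57] turn -0.0017
[677.59775965  57.76781274  98.78752561] 661.0593385677865 159.69178369997167
```

View pics/w6.png

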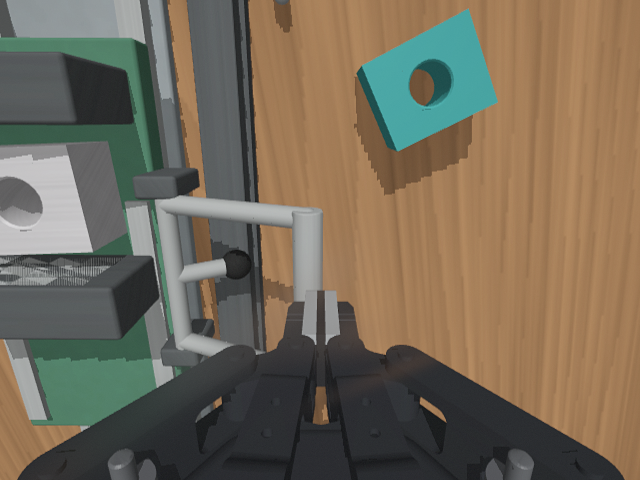

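```bash
python3 -c "
from h import *
import pickle
X=np.array([.9885,-.1514,0]);Y=np.array([.1514,.9885,0])
s5=pickle.load(open('w5.pkl','rb'));s6=pickle.load(open('w6.pkl','rb'))
R=[(317.5,202,s5),(307.5,212,s6)]
for z in (75,80,85,90,95,100):
  print(z,[ (round(onz('wrist',u,v,z,s)@X,1),round(onz('wrist',u,v,z,s)@Y,1)) for u,v,s in R])
"
```

```text
75 [(np.float64(655.8), np.float64(198.7)), (np.float64(655.3), np.float64(198.4))]
80 [(np.float64(655.9), np.float64(199.8)), (np.float64(655.5), np.float64(199.7))]
85 [(np.float64(655.9), np.float64(200.9)), (np.float64(655.7), np.float64(200.9))]
90 [(np.float64(656.0), np.float64(202.0)), (np.float64(655.9), np.float64(202.2))]
95 [(np.float64(656.0), np.float64(203.1)), (np.float64(656.1), np.float64(203.4))]
100 [(np.float64(656.1), np.float64(204.2)), (np.float64(656.3), np.float64(204.7))]
```

```bash
python3 -c "
from h import *
import pickle
X=np.array([.9885,-.1514,0]);Y=np.array([.1514,.9885,0])
s1=pickle.load(open('w1.pkl','rb'));s6=pickle.load(open('w6.pkl','rb'))
# hinge tube
for u,v in [(432,370),(452,370),(440,260),(436,495)]:
  p=onz('wrist',150+u/2.6,70+v/2.6,62,s1);print('w1 hinge',p@X,p@Y)
for u,v in [(168,250),(188,250)]:
  p=onz('wrist',u,v,62,s6);print('w6 hinge',p@X)
S=lambda u,v,z: onz('scene',230+(u+.5)/3.4-.5,215+(v+.5)/3.4-.5,z)
for nm,c in dict(init=(362,278),now=(353,305)).items():
  for z in (80,90,100,113): p=S(*c,z);print(nm,z,p@X,p@Y)
"
python3 - <<'E'
import cv2
a=cv2.imread('pics/scene0.png')[255:330,280:370]; b=cv2.imread('pics/s5.png')[136:391,170:476]
cv2.imwrite('pics/cmp.png',cv2.hconcat([cv2.resize(a,(400,333),interpolation=cv2.INTER_CUBIC),cv2.resize(b,(400,333))]))
E
```

```text
w1 hinge 578.3987340986405 162.9288136664364
w1 hinge 585.3231118027496 162.9566924079774
w1 hinge 581.090998663226 200.64419551590413
w1 hinge 579.8162045095671 116.40665221019093
w6 hinge 579.2294012956254
w6 hinge 590.0331185647929
init 80 621.1440041925412 191.04214704931823
init 90 629.4607271292525 196.25952281955173
init 100 637.7774500659638 201.47689858978515
init 113 648.5891898836884 208.25948709108866
now 80 642.5176702527119 199.31997595536504
now 90 650.5543489233467 204.42889309645292
now 100 658.5910275939815 209.5378102375409
now 113 669.0387098658067 216.17940252095522
```

View pics/cmp.png

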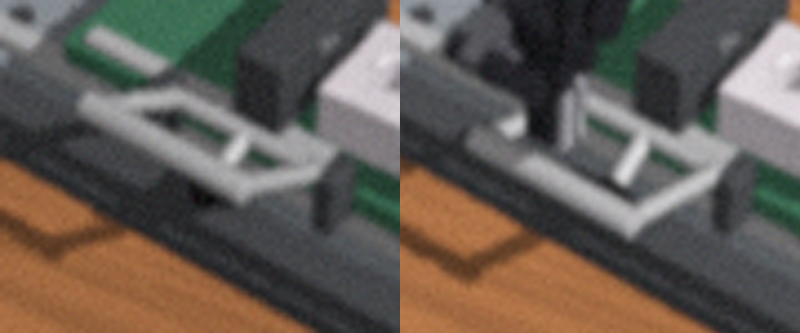

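>>> {"method": "play_rows", "body": {
  "increments": [
    [0,-0.3,0,0,1],
    [0,-0.3,0.4,0,1],
    [0,-0.3,0.8,0,1],
    [0,-0.25,1.2,0,1],
    [0,-0.25,1.2,0,1]
  ]
}}

```text
t: 4.92
position: [678.3, 58.0, 91.5]
tool_rot: [0.002, 0.759, 0.651, 0.003]
wrist_force: [2.8, 0.2, 3.1]
width: 0.0
```

```bash
python3 -c "
from h import *
import pickle
s=state(); im=get_image('wrist'); im2=get_image('scene');pickle.dump(s,open('w7.pkl','wb'));cv2.imwrite('pics/w7.png',im[:,:,::-1]);cv2.imwrite('pics/s7.png',cv2.resize(im2[255:330,280:370,::-1],None,fx=6,fy=6,interpolation=cv2.INTER_CUBIC))
go(663,60,84,-.152)
p=s['position'];print(p,p@np.array([.9885,-.1514,0]),p@np.array([.1514,.9885,0]))"
```

```text
t 5.02 pos [677.8  58.1  91.4] yaw -0.1538 F [ 2.54 -0.26  5.86] w 0.4
shift cm [-0.04 -1.49  0.73] turn -0.0018
[678.27665223  58.0459013   91.4557777 ] 661.6883212735164 160.0694585824574
```

View pics/w7.png

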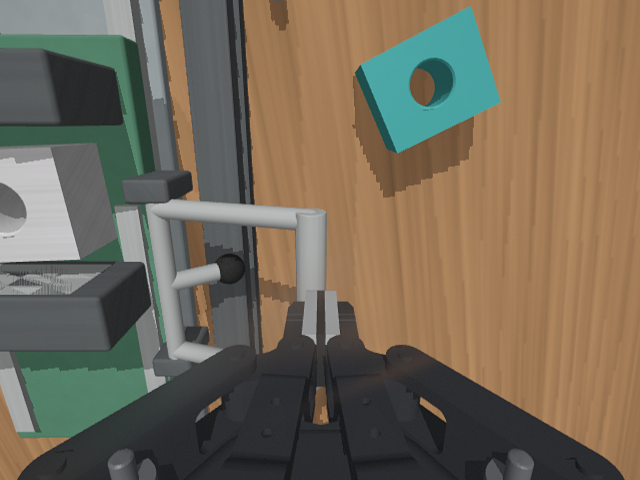

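View pics/s7.png

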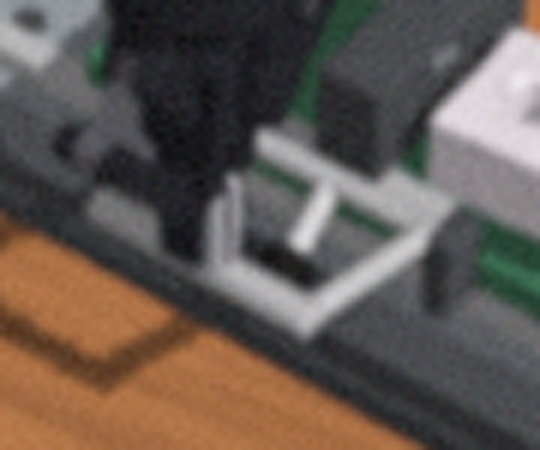

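>>> {"method": "play_rows", "body": {
  "increments": [
    [0,-0.3,-0.3,0,1],
    [0,-0.6,-0.3,0,1],
    [0,-0.6,0.2,0,1],
    [0,-0.6,0.5,0,1],
    [0,-0.6,0.5,0,1]
  ]
}}

```text
t: 5.43
position: [670.7, 59.1, 84.5]
tool_rot: [0.001, 0.759, 0.651, 0.001]
wrist_force: [2.1, -0.5, 2.4]
width: 0.2
```

```bash
python3 -c "
from h import *
import pickle
s=state(); im=get_image('wrist');pickle.dump(s,open('w8.pkl','wb'));cv2.imwrite('pics/w8.png',im[:,:,::-1])
go(663,60,84,-.152)
p=s['position'];print(p,p@np.array([.9885,-.1514,0]),p@np.array([.1514,.9885,0]))"
```

```text
t 5.48 pos [670.5  59.1  84.5] yaw -0.1536 F [2.52 0.62 3.26] w -0.4
shift cm [-0.03 -0.75  0.05] turn -0.0016
[670.69507583  59.09726642  84.50949581] 654.0347563181355 159.9608823400295
```

View pics/w8.png

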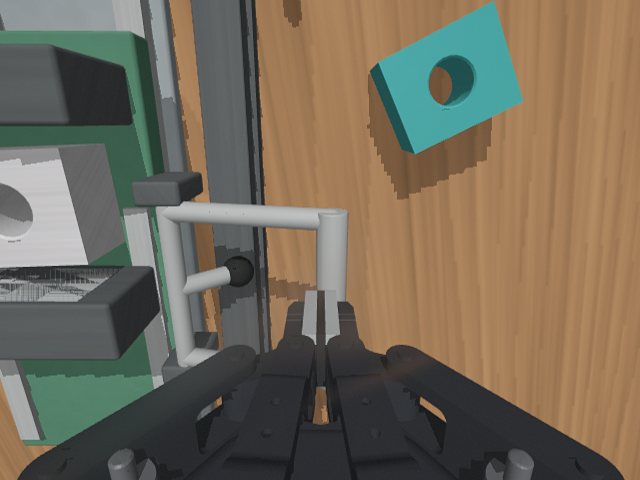

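>>> {"method": "play_rows", "body": {
  "increments": [
    [0,0,-0.5,0,1],
    [0,0.5,-0.5,0,1],
    [0,0.5,-0.2,0,1],
    [0,0.5,0.1,0,1],
    [0,0.5,0.2,0,1]
  ]
}}

```text
t: 5.9
position: [675.5, 58.3, 82.4]
tool_rot: [0.0, 0.759, 0.651, 0.0]
wrist_force: [1.2, -0.4, 5.2]
width: 0.1
```

>>> {"method": "play_rows", "body": {
  "increments": [
    [0,0,0,0,1]
  ]
}}

```text
t: 5.98
position: [675.3, 58.3, 82.4]
tool_rot: [0.0, 0.759, 0.651, 0.0]
wrist_force: [2.3, 0.4, 2.0]
width: -0.2
```

```bash
python3 -c "
from h import *
import pickle
s=state(); im=get_image('wrist');pickle.dump(s,open('w9.pkl','wb'));cv2.imwrite('pics/w9.png',im[120:420,120:520,::-1])
go(663,60,84,-.152)
p=s['position'];print(p,p@np.array([.9885,-.1514,0]),p@np.array([.1514,.9885,0]))"
```

```text
t 6.03 pos [675.2  58.3  82.4] yaw -0.1536 F [ 1.81 -1.41  2.9 ] w 0.3
shift cm [-0.02 -1.23 -0.16] turn -0.0016
[675.27052457  58.29405469  82.43800493] 658.6791936592391 159.85963047642034
```

View pics/w9.png

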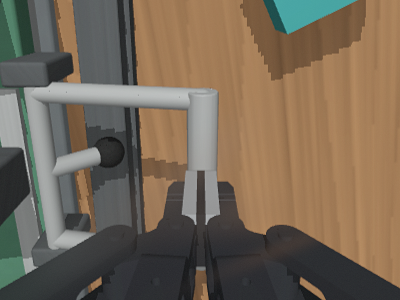

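>>> {"method": "play_rows", "body": {
  "increments": [
    [0,0.02,0.1,0,1],
    [0,0.03,0.2,0,1],
    [0,0.03,0.2,0,1]
  ]
}}

```text
t: 6.28
position: [675.6, 58.3, 80.9]
tool_rot: [0.0, 0.759, 0.651, 0.001]
wrist_force: [1.1, -0.6, 5.1]
width: -0.3
```

>>> {"method": "play_rows", "body": {
  "increments": [
    [0,0.0,0.1,0,1],
    [0,0.0,0.2,0,1],
    [0,0.0,0.2,0,1]
  ]
}}

```text
t: 6.53
position: [675.9, 58.2, 78.9]
tool_rot: [0.001, 0.759, 0.651, 0.001]
wrist_force: [2.3, -1.0, 3.6]
width: -0.1
```

>>> {"method": "play_rows", "body": {
  "increments": [
    [0,0.0,0.1,0,1],
    [0,0.0,0.2,0,1],
    [0,0.0,0.2,0,1]
  ]
}}

```text
t: 6.78
position: [676.3, 58.2, 77.4]
tool_rot: [0.001, 0.759, 0.651, 0.001]
wrist_force: [2.9, -0.2, 5.5]
width: -0.2
```

>>> {"method": "play_rows", "body": {
  "increments": [
    [0,0.0,0.1,0,1],
    [0,0.0,0.2,0,1],
    [0,0.0,0.2,0,1]
  ]
}}

```text
t: 7.03
position: [676.5, 58.1, 76.2]
tool_rot: [0.001, 0.759, 0.651, 0.001]
wrist_force: [2.5, -0.2, 7.1]
width: -0.0
```

>>> {"method": "play_rows", "body": {
  "increments": [
    [0,0.0,0.1,0,1],
    [0,0.0,0.2,0,1],
    [0,0.0,0.2,0,1]
  ]
}}

```text
t: 7.28
position: [676.7, 58.1, 75.4]
tool_rot: [0.002, 0.759, 0.651, 0.002]
wrist_force: [1.8, -1.4, 10.5]
width: -0.2
```

>>> {"method": "play_rows", "body": {
  "increments": [
    [0,0,0,0,1]
  ]
}}

```text
t: 7.37
position: [676.7, 58.1, 75.4]
tool_rot: [0.002, 0.759, 0.651, 0.002]
wrist_force: [1.0, -1.2, 10.5]
width: -0.2
```

>>> {"method": "play_rows", "body": {
  "increments": [
    [0,0.0,0.05,0,1],
    [0,0.0,0.05,0,1]
  ]
}}

```text
t: 7.53
position: [676.7, 58.1, 75.3]
tool_rot: [0.002, 0.759, 0.651, 0.002]
wrist_force: [0.9, -1.4, 11.7]
width: -0.4
```

>>> {"method": "play_rows", "body": {
  "increments": [
    [0,0,0,0,1]
  ]
}}

```text
t: 7.62
position: [676.7, 58.1, 75.3]
tool_rot: [0.002, 0.759, 0.651, 0.002]
wrist_force: [1.1, -0.9, 11.7]
width: 0.2
```

>>> {"method": "play_rows", "body": {
  "increments": [
    [0,0,0,0,1]
  ]
}}

```text
t: 7.7
position: [676.7, 58.1, 75.3]
tool_rot: [0.002, 0.759, 0.651, 0.002]
wrist_force: [-0.1, -0.9, 11.1]
width: 0.1
```

>>> {"method": "play_rows", "body": {
  "increments": [
    [0,0,0,0,1]
  ]
}}

```text
t: 7.78
position: [676.7, 58.1, 75.3]
tool_rot: [0.002, 0.759, 0.651, 0.002]
wrist_force: [0.1, -1.1, 12.0]
width: 0.4
```

>>> {"method": "play_rows", "body": {
  "increments": [
    [0,0,-1,0,1],
    [0,0,-3.5,0,1],
    [0,0,-6.5,0,1],
    [0,0,-6.5,0,1]
  ]
}}

```text
t: 8.12
position: [677.0, 58.6, 142.7]
tool_rot: [0.002, 0.759, 0.651, 0.003]
wrist_force: [0.7, 0.3, 2.3]
width: 0.2
```

```bash
python3 -c "
from h import *
import pickle
s=state(); im=get_image('wrist');pickle.dump(s,open('w10.pkl','wb'));cv2.imwrite('pics/w10.png',im[:,:,::-1])
go(528.8,40.4,130,-.152)"
```

```text
t 8.17 pos [676.3  58.6 140.3] yaw -0.1534 F [ 0.2   0.16 -0.55] w -0.3
shift cm [ -4.06 -14.3    0.96] turn -0.0014
```

View pics/w10.png

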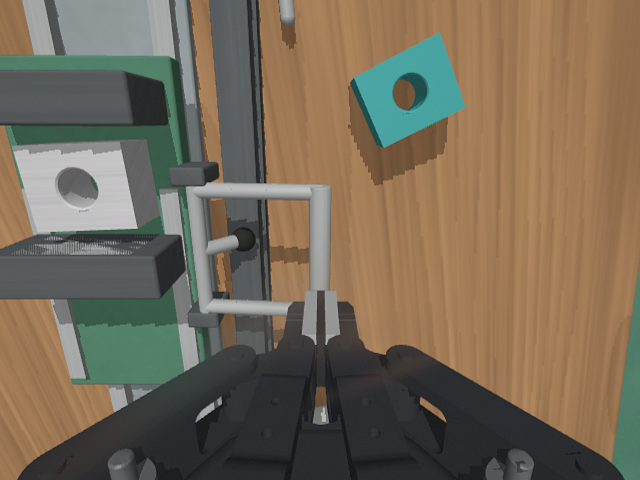

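>>> {"method": "play_rows", "body": {
  "increments": [
    [-1,-3.5,0,0,1],
    [-2,-7,0,0,1],
    [-3,-10.5,0,0,1],
    [-4.1,-14.3,0.5,0,1],
    [-4.1,-14.3,1,0,1]
  ]
}}

```text
t: 8.58
position: [516.8, 39.8, 121.1]
tool_rot: [-0.006, 0.759, 0.651, -0.006]
wrist_force: [-0.5, -0.1, -2.0]
width: 0.0
```

>>> {"method": "play_rows", "body": {
  "increments": [
    [0,0,0,0,1],
    [0,0,0,0,1]
  ]
}}

```text
t: 8.75
position: [526.8, 39.9, 125.5]
tool_rot: [-0.001, 0.759, 0.651, -0.001]
wrist_force: [-0.3, 0.7, 0.6]
width: 0.1
```

```bash
python3 -c "
from h import *
import pickle
s=state(); im=get_image('wrist');pickle.dump(s,open('w11.pkl','wb'));cv2.imwrite('pics/w11.png',im[:,:,::-1])
go(528.8,40.4,66,-.152)"
```

```text
t 8.8 pos [528.1  39.8 126.5] yaw -0.1535 F [0.35 0.24 0.03] w 0.1
shift cm [0.06 0.06 6.05] turn -0.0015
```

View pics/w11.png

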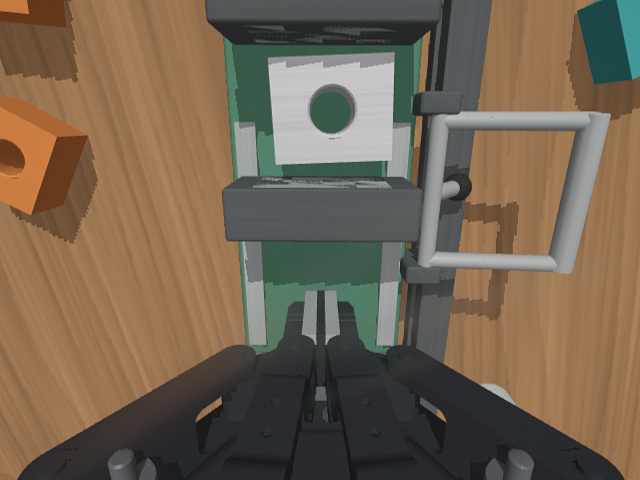

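```bash
python3 -c "
from h import *
import pickle
Y=np.array([.1514,.9885,0])
s=pickle.load(open('w11.pkl','rb'))
for r in (320,): 
  for v in (188,241): print(v,onz('wrist',320,v,96,s)@Y)
print('fixed face',onz('wrist',320,23,97,s)@Y, 'tcp',s['position']@Y)
print('finger halfwidth? rows', onz('wrist',320,291,126.5,s)@Y)
"
```

```text
188 168.52531820721498
241 141.24069010531605
fixed face 238.88446427731176 tcp 119.15526903879703
finger halfwidth? rows 128.25509800718766
```

>>> {"method": "play_rows", "body": {
  "increments": [
    [0,0,1.5,0,1],
    [0,0,3,0,1],
    [0,0,4.5,0,1],
    [0,0,5.6,0,1],
    [0,0,6,0,1]
  ]
}}

```text
t: 9.22
position: [527.7, 39.8, 64.9]
tool_rot: [-0.001, 0.759, 0.651, -0.001]
wrist_force: [-0.0, 0.6, -0.2]
width: -0.1
```

>>> {"method": "play_rows", "body": {
  "increments": [
    [0.3,0,0,0,1],
    [0.7,0,0,0,1],
    [1.0,0,0,0,1],
    [1.2,0,0,0,1],
    [1.4,0,0,0,1]
  ]
}}

```text
t: 9.63
position: [530.6, 52.3, 67.9]
tool_rot: [0.002, 0.759, 0.651, -0.0]
wrist_force: [1.5, -5.7, 0.3]
width: 0.1
```

>>> {"method": "play_rows", "body": {
  "increments": [
    [0.2,0,0,0,1],
    [0.4,0,0,0,1],
    [0.6,0,0,0,1],
    [0.8,0,0,0,1],
    [0.8,0,0,0,1]
  ]
}}

```text
t: 10.05
position: [531.9, 60.4, 67.9]
tool_rot: [0.002, 0.759, 0.651, 0.0]
wrist_force: [1.7, -5.1, 0.5]
width: 0.1
```

>>> {"method": "play_rows", "body": {
  "increments": [
    [0.2,0,0,0,1],
    [0.4,0,0,0,1],
    [0.6,0,0,0,1],
    [0.8,0,0,0,1],
    [0.8,0,0,0,1]
  ]
}}

```text
t: 10.47
position: [533.1, 67.8, 67.9]
tool_rot: [0.002, 0.759, 0.651, -0.0]
wrist_force: [0.6, -6.6, 0.4]
width: 0.2
```

```bash
python3 -c "
from h import *
import pickle
s=state(); im=get_image('wrist');im2=get_image('top');pickle.dump(s,open('w12.pkl','wb'));cv2.imwrite('pics/w12.png',im[:,:,::-1]);cv2.imwrite('pics/t12.png',cv2.resize(im2[140:290,170:390,::-1],None,fx=3.6,fy=3.6,interpolation=cv2.INTER_CUBIC))
go(528.8,40.4,66,-.152)"
```

```text
t 10.57 pos [533.1  67.8  67.9] yaw -0.154 F [ 0.33 -6.39  0.34] w -0.4
shift cm [-2.78 -0.    0.2 ] turn -0.002
```

View pics/w12.png

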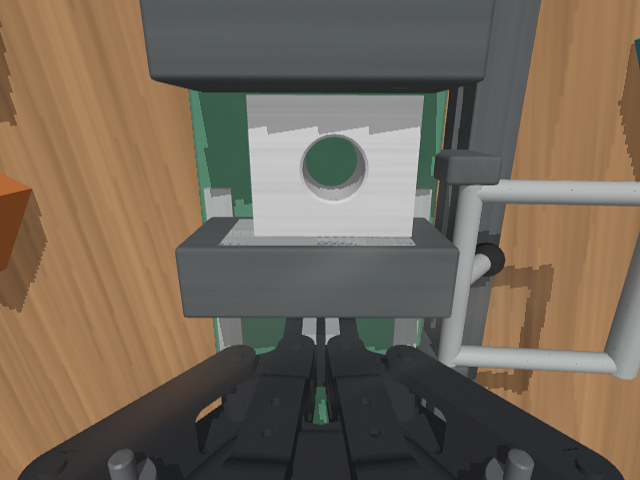

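View pics/t12.png

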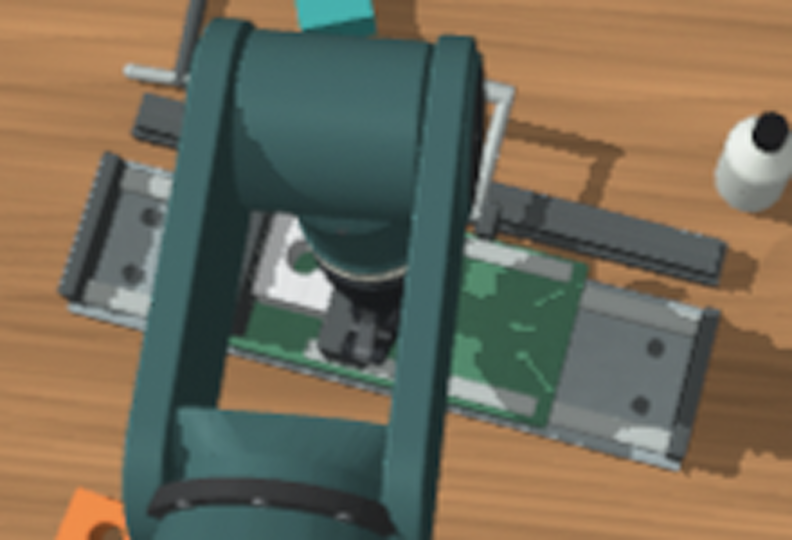

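>>> {"method": "play_rows", "body": {
  "increments": [
    [0.1,0,0,0,1],
    [0.2,0,0,0,1],
    [0.3,0,0,0,1],
    [0.4,0,0,0,1],
    [0.4,0,0,0,1]
  ]
}}

```text
t: 10.98
position: [533.5, 70.6, 67.9]
tool_rot: [0.003, 0.759, 0.651, -0.001]
wrist_force: [-0.0, -8.9, 1.3]
width: 0.0
```

>>> {"method": "play_rows", "body": {
  "increments": [
    [0.1,0,0,0,1],
    [0.2,0,0,0,1],
    [0.3,0,0,0,1],
    [0.3,0,0,0,1]
  ]
}}

```text
t: 11.32
position: [534.0, 73.6, 67.9]
tool_rot: [0.003, 0.76, 0.65, -0.001]
wrist_force: [1.2, -9.3, 1.6]
width: 0.1
```

>>> {"method": "play_rows", "body": {
  "increments": [
    [0.1,0,0,0,1],
    [0.2,0,0,0,1],
    [0.2,0,0,0,1]
  ]
}}

```text
t: 11.57
position: [534.3, 75.3, 67.9]
tool_rot: [0.003, 0.76, 0.65, -0.001]
wrist_force: [0.7, -9.3, 1.2]
width: -0.3
```

```bash
python3 -c "
from h import *
import pickle
s=state(); im=get_image('wrist');im2=get_image('top');pickle.dump(s,open('w13.pkl','wb'));cv2.imwrite('pics/w13.png',im[:,:,::-1]);cv2.imwrite('pics/t13.png',cv2.resize(im2[140:290,170:390,::-1],None,fx=3.6,fy=3.6,interpolation=cv2.INTER_CUBIC))
go(528.8,40.4,66,-.152)"
```

```text
t 11.67 pos [534.3  75.6  67.9] yaw -0.1545 F [ 1.04 -9.33  0.21] w -0.0
shift cm [-3.56 -0.    0.21] turn -0.0025
```

View pics/w13.png

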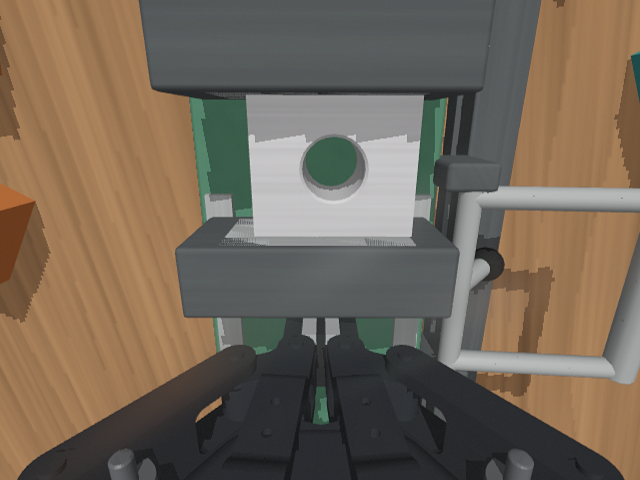

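View pics/t13.png

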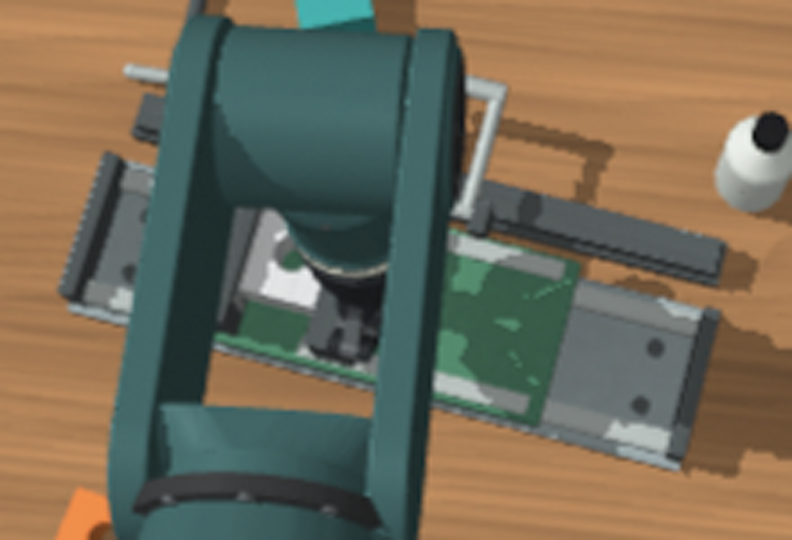

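```bash
python3 -c "
from h import *
import pickle
Y=np.array([.1514,.9885,0])
for n,a in dict(w11=(188,23,241,102,262),w12=(246,80,317,166,355),w13=(246,92,317,172,362)).items():
  s=pickle.load(open(n+'.pkl','rb'))
  f=lambda u,v,z:round(float(onz('wrist',u,v,z,s)@Y),1)
  print(n,'jaw front',f(320,a[0],96),'fixed face',f(320,a[1],97),'jaw back',f(320,a[2],96),'tcp',s['position']@Y)
"
python3 - <<'E'
import cv2
for n in('w12','w13'):
  a=cv2.imread(f'pics/{n}.png')[60:330,160:480]
  cv2.imwrite(f'pics/{n}c.png',cv2.resize(a,None,fx=2.2,fy=2.2,interpolation=cv2.INTER_CUBIC))
E
```

```text
w11 jaw front 168.5 fixed face 238.9 jaw back 141.2 tcp 119.15526903879703
w12 jaw front 187.6 fixed face 239.5 jaw back 160.1 tcp 147.77047331525458
w13 jaw front 195.3 fixed face 243.9 jaw back 167.7 tcp 155.3609799417549
```

View pics/w13c.png

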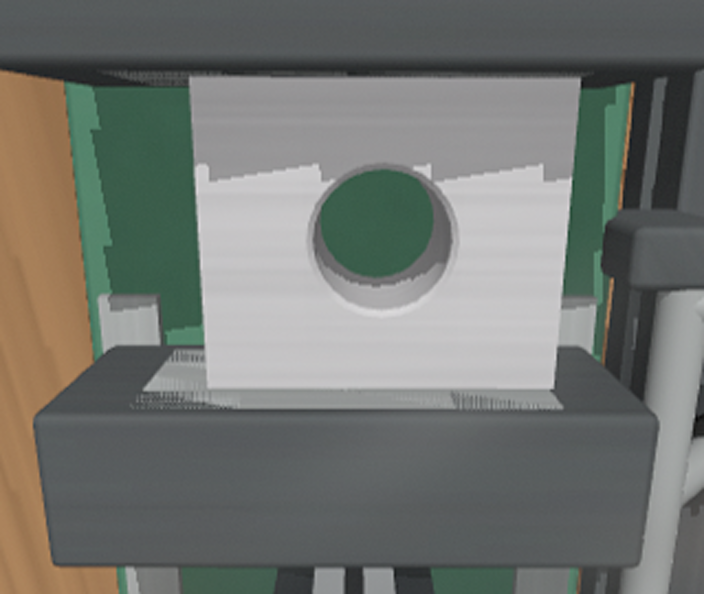

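View pics/w12c.png

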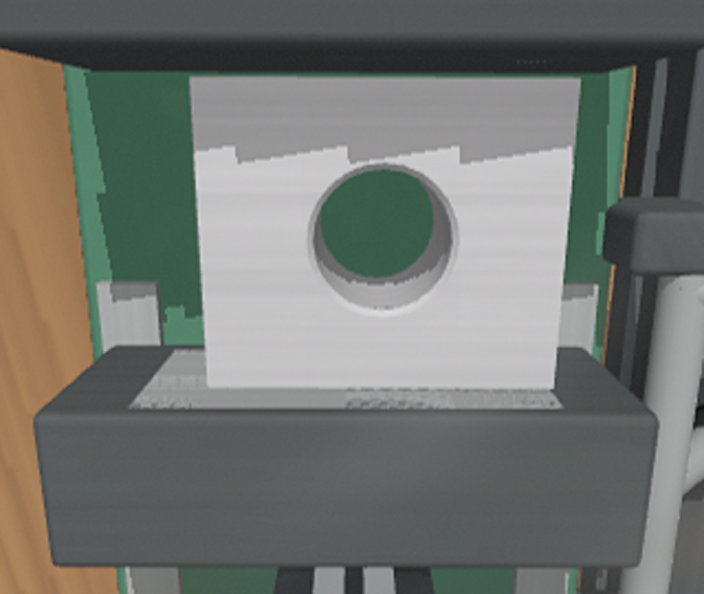

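```bash
python3 -c "
from h import *
import pickle
Y=np.array([.1514,.9885,0])
for n,r,rb in (('w12',236.4,95),('w13',236.4,95)):
  s=pickle.load(open(n+'.pkl','rb'))
  f=lambda u,v,z:round(float(onz('wrist',u,v,z,s)@Y),1)
  print(n,'blk front',f(330,r,82),'blk back',f(330,rb,82), 'hole/lever bracket',f(468,150 if n=='w12' else 155.5,75))
  # where the fixed-jaw face at z=82 would appear if gap=0 / limits
"
```

```text
w12 blk front 186.5 blk back 236.4 hole/lever bracket 217.8
w13 blk front 194.1 blk back 244.0 hole/lever bracket 223.4
```

>>> {"method": "play_rows", "body": {
  "increments": [
    [-0.5,0,0,0,1],
    [-1,0,0,0,1],
    [-1,0,-1.5,0,1],
    [-1,0,-3.5,0,0],
    [-1,0,-6,0,-1]
  ]
}}

```text
t: 12.08
position: [530.6, 68.8, 125.9]
tool_rot: [-0.002, 0.759, 0.651, -0.001]
wrist_force: [0.1, 0.7, 1.0]
width: 23.3
```

```bash
cat >> h.py <<'E'
X=np.array([.9885,-.1514,0]);Y=np.array([.1514,.9885,0])
def goT(xt,yt,z): 
    p=X*xt+Y*yt; go(p[0],p[1],z,-.152)
E
python3 -c "
from h import *
import pickle
s1=pickle.load(open('w1.pkl','rb'))
print([onz('wrist',150+u/2.6,70+v/2.6,70,s1)@X for u,v in((403,232),(467,232))])
print([ (onz('wrist',150+u/2.6,70+v/2.6,96,s1)@X) for u,v in((76,379),(396,381))])
goT(516.6,219,130)"
```

```text
[np.float64(569.219374231574), np.float64(589.8127348623195)]
[np.float64(468.67590690308873), np.float64(567.7765277290047)]
t 12.08 pos [530.6  68.8 125.9] yaw -0.1534 F [0.07 0.71 1.04] w 23.3
shift cm [ 7.07  0.24 -0.41] turn -0.0014
```

>>> {"method": "play_rows", "body": {
  "increments": [
    [1.6,0.1,-0.4,0,-1],
    [3.4,0.2,-0.4,0,-1],
    [5.2,0.25,-0.4,0,-1],
    [6.5,0.25,-0.4,0,-1],
    [7.0,0.25,-0.4,0,-1]
  ]
}}

```text
t: 12.5
position: [545.2, 139.1, 130.9]
tool_rot: [-0.0, 0.759, 0.652, 0.001]
wrist_force: [0.0, 0.6, -0.6]
width: 83.4
```

>>> {"method": "play_rows", "body": {
  "increments": [
    [0,0,0,0,-1],
    [0,0,0,0,-1]
  ]
}}

```text
t: 12.67
position: [544.9, 137.0, 130.5]
tool_rot: [-0.0, 0.759, 0.651, -0.0]
wrist_force: [0.3, 0.0, 0.6]
width: 85.6
```

```bash
python3 -c "
from h import *
import pickle
s=state(); im=get_image('wrist');im2=get_image('scene');pickle.dump(s,open('w14.pkl','wb'));cv2.imwrite('pics/w14.png',im[:,:,::-1]);cv2.imwrite('pics/s14.png',cv2.resize(im2[215:375,230:460,::-1],None,fx=3.4,fy=3.4,interpolation=cv2.INTER_CUBIC))
goT(518,219,67)"
```

```text
t 12.77 pos [545.  136.5 130.6] yaw -0.1542 F [ 0.63 -0.24  0.18] w 85.7
shift cm [0.16 0.   6.36] turn -0.0022
```

View pics/w14.png

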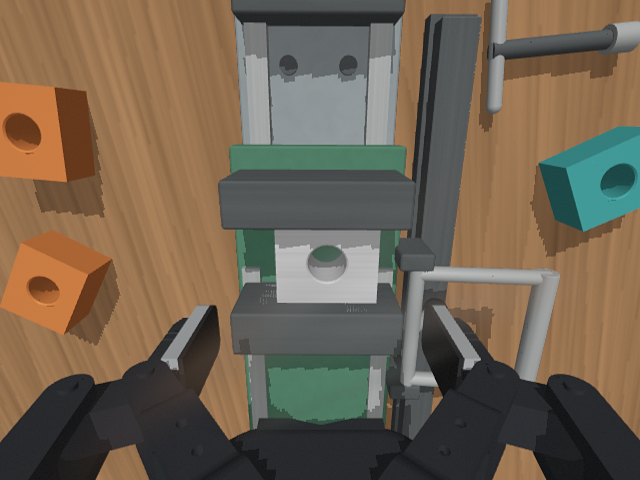

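View pics/s14.png

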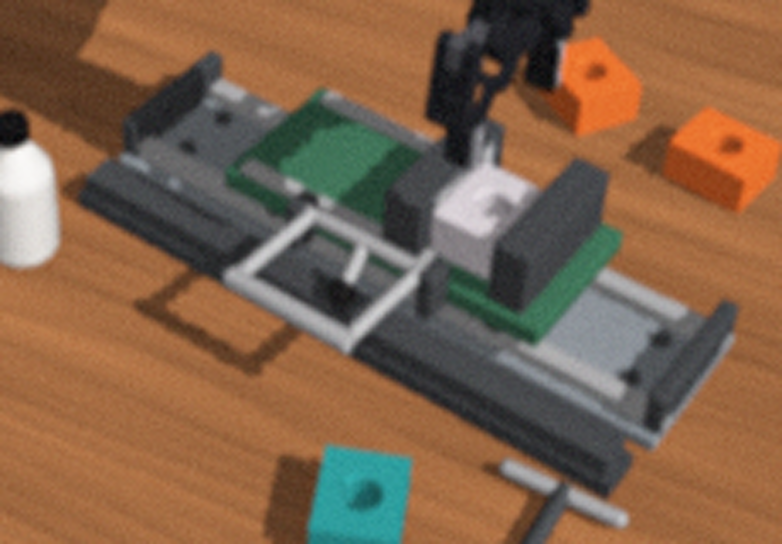

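>>> {"method": "play_rows", "body": {
  "increments": [
    [0.05,0,1.5,0,-1],
    [0.05,0,3,0,-1],
    [0.05,0,4.4,0,-1],
    [0.05,0,5.6,0,-1],
    [0.05,0,6.2,0,-1]
  ]
}}

```text
t: 13.18
position: [544.2, 136.8, 66.7]
tool_rot: [-0.001, 0.76, 0.65, -0.001]
wrist_force: [-0.5, -0.2, 0.2]
width: 85.5
```

>>> {"method": "play_rows", "body": {
  "increments": [
    [-0.3,0,0,0,-1],
    [-0.6,0,0,0,-1],
    [-0.9,0,0,0,-1],
    [-1.2,0,0,0,-1],
    [-1.3,0,0,0,-1]
  ]
}}

```text
t: 13.6
position: [544.0, 124.5, 70.0]
tool_rot: [0.0, 0.759, 0.651, 0.001]
wrist_force: [0.6, 1.8, 0.9]
width: 85.6
```

>>> {"method": "play_rows", "body": {
  "increments": [
    [-0.2,0,0,0,-1],
    [-0.4,0,0,0,-1],
    [-0.6,0,0,0,-1],
    [-0.8,0,0,0,-1],
    [-1.0,0,0,0,-1]
  ]
}}

```text
t: 14.02
position: [542.7, 116.5, 70.0]
tool_rot: [-0.0, 0.759, 0.651, 0.002]
wrist_force: [1.2, 4.9, 1.2]
width: 85.2
```

```bash
python3 -c "
from h import *
import pickle
s=state(); im=get_image('wrist');pickle.dump(s,open('w15.pkl','wb'));cv2.imwrite('pics/w15.png',im[:,:,::-1])
print(s['position']@Y)
goT(518,219,67)"
```

```text
197.3672609781999
t 14.07 pos [542.7 116.1  70. ] yaw -0.1537 F [0.92 4.42 1.07] w 85.3
shift cm [ 2.21 -0.09  0.31] turn -0.0017
```

View pics/w15.png

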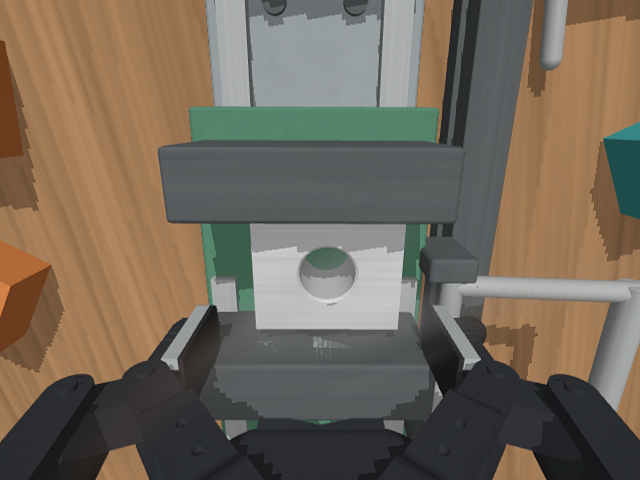

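```bash
python3 -c "
from h import *
import pickle
s=pickle.load(open('w15.pkl','rb'));f=lambda u,v,z:round(float(onz('wrist',u,v,z,s)@Y),1)
print('jaw front',f(320,365,96),'fix',f(320,222,97),'blk front',f(330,328,82),f(330,330,82))
s=pickle.load(open('w14.pkl','rb'));f=lambda u,v,z:round(float(onz('wrist',u,v,z,s)@Y),1)
print('jaw front',f(320,309,96),'fix',f(320,228,97))
"
```

```text
jaw front 186.9 fix 245.1 blk front 194.6 193.7
jaw front 197.9 fix 245.8
```

>>> {"method": "play_rows", "body": {
  "increments": [
    [0.5,0,0,0,-1],
    [0.6,0,-1.5,0,-1],
    [0.6,0,-3.5,0,-1],
    [0.6,0,-5.5,0,0],
    [0.6,0,-6.5,0,1]
  ]
}}

```text
t: 14.48
position: [543.6, 120.8, 136.3]
tool_rot: [0.001, 0.759, 0.651, 0.001]
wrist_force: [0.9, 1.4, 0.4]
width: 64.2
```

```bash
python3 -c "
from h import *
goT(660,165,130)"
```

```text
t 14.48 pos [543.6 120.8 136.3] yaw -0.1533 F [0.88 1.4  0.41] w 64.2
shift cm [-3.65 14.1   0.68] turn -0.0013
```

>>> {"method": "play_rows", "body": {
  "increments": [
    [-0.9,3.2,0,0,1],
    [-1.8,6.5,0,0,1],
    [-2.6,9.7,0,0,1],
    [-3.3,12.5,0,0,1],
    [-3.6,14.0,0,0,1]
  ]
}}

```text
t: 14.9
position: [677.6, 61.7, 132.5]
tool_rot: [0.001, 0.76, 0.65, -0.001]
wrist_force: [0.2, -0.4, -0.9]
width: 0.7
```

>>> {"method": "play_rows", "body": {
  "increments": [
    [0,0,0.5,0,1],
    [0,0,1.5,0,1],
    [0,0,2.5,0,1],
    [0,0,3.0,0,1],
    [0,0,3.0,0,1]
  ]
}}

```text
t: 15.32
position: [673.0, 64.5, 100.7]
tool_rot: [-0.002, 0.759, 0.651, -0.002]
wrist_force: [-0.4, 0.1, -0.6]
width: -0.2
```

```bash
python3 -c "
from h import *
import pickle
s=state(); im=get_image('wrist');pickle.dump(s,open('w16.pkl','wb'));cv2.imwrite('pics/w16.png',im[:,:,::-1])
goT(660,165,75)"
```

```text
t 15.37 pos [673.7  64.5 102.1] yaw -0.1527 F [ 0.28 -0.26  0.29] w -0.0
shift cm [-0.07  0.39  2.71] turn -0.0007
```

View pics/w16.png

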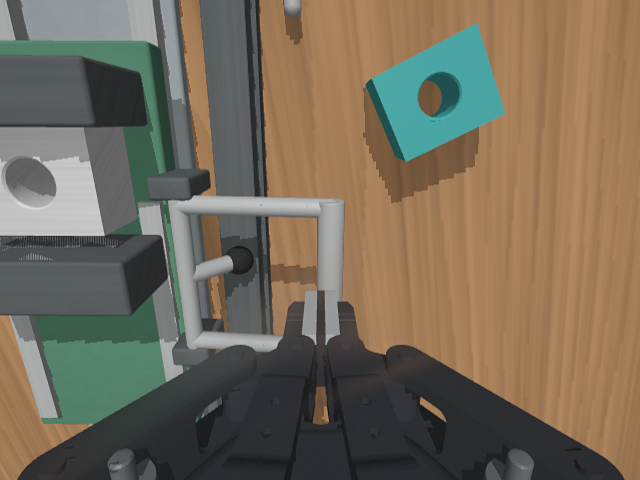

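>>> {"method": "play_rows", "body": {
  "increments": [
    [0,0.4,0,0,1],
    [0,0.4,0.8,0,1],
    [0,0.4,1.5,0,1],
    [0,0.4,2.1,0,1],
    [0,0.4,2.3,0,1]
  ]
}}

```text
t: 15.78
position: [678.5, 63.3, 78.8]
tool_rot: [-0.001, 0.759, 0.651, -0.001]
wrist_force: [0.1, 0.5, -1.0]
width: -0.3
```

>>> {"method": "play_rows", "body": {
  "increments": [
    [0,0,0,0,1],
    [0,0,0,0,1]
  ]
}}

```text
t: 15.95
position: [679.3, 63.2, 80.4]
tool_rot: [-0.0, 0.759, 0.651, -0.0]
wrist_force: [-0.3, -0.6, 0.3]
width: -0.0
```

>>> {"method": "play_rows", "body": {
  "increments": [
    [0,0,0.1,0,1],
    [0,0,0.2,0,1],
    [0,0,0.2,0,1]
  ]
}}

```text
t: 16.2
position: [679.5, 63.3, 78.9]
tool_rot: [0.0, 0.759, 0.651, 0.0]
wrist_force: [-0.2, -0.8, -0.9]
width: -0.1
```

>>> {"method": "play_rows", "body": {
  "increments": [
    [0,-0.1,0.1,0,1],
    [0,-0.15,0.2,0,1],
    [0,-0.15,0.3,0,1],
    [0,-0.15,0.3,0,1]
  ]
}}

```text
t: 16.53
position: [678.0, 63.5, 75.9]
tool_rot: [0.0, 0.759, 0.651, 0.0]
wrist_force: [0.7, 0.1, 0.6]
width: -0.1
```

>>> {"method": "play_rows", "body": {
  "increments": [
    [0,0,0.1,0,1],
    [0,0,0.15,0,1],
    [0,0,0.15,0,1]
  ]
}}

```text
t: 16.78
position: [678.1, 63.5, 75.7]
tool_rot: [0.0, 0.759, 0.651, 0.0]
wrist_force: [-2.5, 0.4, 5.6]
width: -0.1
```

>>> {"method": "play_rows", "body": {
  "increments": [
    [0,0,0.1,0,1],
    [0,0,0.2,0,1],
    [0,0,0.2,0,1]
  ]
}}

```text
t: 17.03
position: [678.3, 63.5, 75.1]
tool_rot: [0.001, 0.759, 0.651, 0.001]
wrist_force: [-3.7, -0.6, 9.8]
width: -0.0
```

>>> {"method": "play_rows", "body": {
  "increments": [
    [0,0,0.1,0,1],
    [0,0,0.1,0,1]
  ]
}}

```text
t: 17.2
position: [678.3, 63.5, 74.8]
tool_rot: [0.001, 0.759, 0.651, 0.001]
wrist_force: [-5.3, -0.7, 11.7]
width: 0.1
```

>>> {"method": "play_rows", "body": {
  "increments": [
    [0,0,0,0,1]
  ]
}}

```text
t: 17.28
position: [678.3, 63.5, 74.8]
tool_rot: [0.001, 0.759, 0.651, 0.001]
wrist_force: [-5.0, -0.3, 10.9]
width: -0.1
```

>>> {"method": "play_rows", "body": {
  "increments": [
    [0,0.05,0.05,0,1],
    [0,0.1,0.1,0,1],
    [0,0.1,0.1,0,1]
  ]
}}

```text
t: 17.53
position: [678.5, 63.5, 74.4]
tool_rot: [0.0, 0.759, 0.651, 0.0]
wrist_force: [-7.5, 0.2, 13.2]
width: 0.2
```

>>> {"method": "play_rows", "body": {
  "increments": [
    [0,0,0,0,1]
  ]
}}

```text
t: 17.62
position: [678.5, 63.5, 74.4]
tool_rot: [0.0, 0.759, 0.651, 0.0]
wrist_force: [-8.7, -0.1, 14.3]
width: -0.5
```

>>> {"method": "play_rows", "body": {
  "increments": [
    [0,0,0,0,1]
  ]
}}

```text
t: 17.7
position: [678.5, 63.5, 74.4]
tool_rot: [0.0, 0.759, 0.651, 0.0]
wrist_force: [-8.6, -0.2, 15.0]
width: -0.2
```

>>> {"method": "play_rows", "body": {
  "increments": [
    [0,0,0,0,1]
  ]
}}

```text
t: 17.78
position: [678.5, 63.5, 74.5]
tool_rot: [0.0, 0.759, 0.651, 0.0]
wrist_force: [-7.8, -0.1, 13.3]
width: -0.0
```

>>> {"method": "play_rows", "body": {
  "increments": [
    [0,0,-0.6,0,1],
    [0,0,-2,0,1],
    [0,0,-4,0,1],
    [0,0,-5.5,0,1],
    [0,0,-6.0,0,1]
  ]
}}

```text
t: 18.2
position: [680.5, 63.3, 133.3]
tool_rot: [0.002, 0.759, 0.651, 0.002]
wrist_force: [0.9, -0.8, 0.8]
width: -0.0
```

```bash
python3 -c "
from h import *
goT(517.5,135,130)"
```

```text
t 18.2 pos [680.5  63.3 133.3] yaw -0.1536 F [ 0.91 -0.84  0.85] w -0.0
shift cm [ -3.09 -14.55   0.25] turn -0.0016
```

>>> {"method": "play_rows", "body": {
  "increments": [
    [-0.6,-3,0,0,1],
    [-1.3,-6.5,0,0,1],
    [-2.0,-10,0,0,1],
    [-2.7,-13,0,0,1],
    [-3.1,-14.5,0,0,1]
  ]
}}

```text
t: 18.62
position: [527.2, 54.9, 128.9]
tool_rot: [-0.001, 0.759, 0.651, -0.001]
wrist_force: [1.5, 0.0, -0.8]
width: 0.1
```

>>> {"method": "play_rows", "body": {
  "increments": [
    [0,0,0,0,1],
    [0,0,0,0,1],
    [0,0,0,0,1]
  ]
}}

```text
t: 18.87
position: [531.7, 54.9, 130.1]
tool_rot: [0.0, 0.759, 0.651, 0.0]
wrist_force: [-0.1, 0.2, 1.3]
width: 0.2
```

```bash
python3 -c "
from h import *
import pickle
s=state(); im=get_image('wrist');pickle.dump(s,open('w17.pkl','wb'));cv2.imwrite('pics/w17.png',im[:,:,::-1])
goT(517.5,137,67)"
```

```text
t 18.92 pos [532.   54.9 130.1] yaw -0.1537 F [-0.12  0.35  0.7 ] w -0.0
shift cm [ 0.22 -0.01  6.31] turn -0.0017
```

View pics/w17.png

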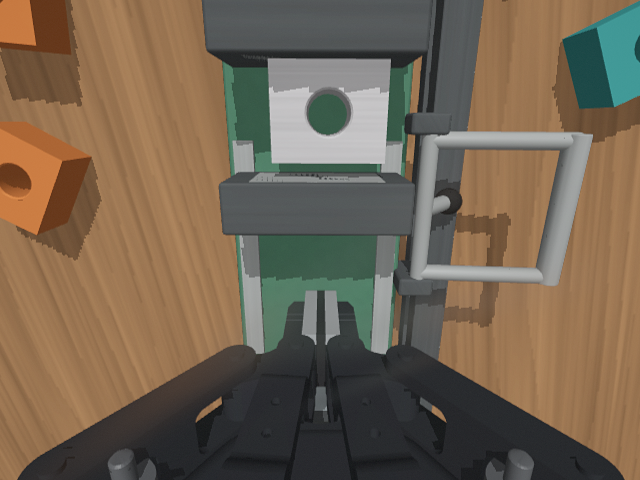

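```bash
python3 -c "
from h import *
import pickle
s=pickle.load(open('w17.pkl','rb'));f=lambda u,v,z:round(float(onz('wrist',u,v,z,s)@Y),1)
print('jaw back',f(320,235,96),'front',f(320,183,96),'fix',f(320,52,97),'blk front',f(330,163,82),'tcp',s['position']@Y)
"
```

```text
jaw back 158.6 front 185.8 fix 244.3 blk front 194.1 tcp 134.74216782720384
```

>>> {"method": "play_rows", "body": {
  "increments": [
    [0,0,1.5,0,1],
    [0,0,3,0,1],
    [0,0,4.5,0,1],
    [0,0,5.6,0,1],
    [0,0,6.2,0,1]
  ]
}}

```text
t: 19.33
position: [530.7, 54.9, 66.1]
tool_rot: [-0.001, 0.759, 0.651, -0.001]
wrist_force: [-0.6, 0.2, 0.2]
width: -0.1
```

>>> {"method": "play_rows", "body": {
  "increments": [
    [0.3,0,0,0,1],
    [0.7,0,0,0,1],
    [1.0,0,0,0,1],
    [1.3,0,0,0,1],
    [1.4,0,0,0,1]
  ]
}}

```text
t: 19.75
position: [533.9, 67.9, 69.5]
tool_rot: [0.002, 0.759, 0.651, -0.0]
wrist_force: [-0.1, -5.6, 1.7]
width: -0.0
```

>>> {"method": "play_rows", "body": {
  "increments": [
    [0.15,0,0,0,1],
    [0.3,0,0,0,1],
    [0.45,0,0,0,1],
    [0.6,0,0,0,1],
    [0.6,0,0,0,1]
  ]
}}

```text
t: 20.17
position: [534.8, 73.6, 69.5]
tool_rot: [0.002, 0.759, 0.651, 0.0]
wrist_force: [-0.7, -5.1, 2.2]
width: 0.2
```

>>> {"method": "play_rows", "body": {
  "increments": [
    [0.1,0,0,0,1],
    [0.2,0,0,0,1],
    [0.2,0,0,0,1]
  ]
}}

```text
t: 20.42
position: [535.1, 75.4, 69.4]
tool_rot: [0.002, 0.759, 0.651, 0.0]
wrist_force: [-0.0, -5.2, 2.7]
width: 0.2
```

>>> {"method": "play_rows", "body": {
  "increments": [
    [0.1,0,0,0,1],
    [0.15,0,0,0,1],
    [0.15,0,0,0,1]
  ]
}}

```text
t: 20.67
position: [535.1, 75.5, 69.5]
tool_rot: [0.002, 0.759, 0.651, -0.001]
wrist_force: [-1.0, -8.3, 2.9]
width: -0.2
```

>>> {"method": "play_rows", "body": {
  "increments": [
    [0.1,0,0,0,1],
    [0.1,0,0,0,1],
    [0.1,0,0,0,1]
  ]
}}

```text
t: 20.92
position: [535.1, 75.6, 69.5]
tool_rot: [0.003, 0.76, 0.65, -0.002]
wrist_force: [-1.9, -11.0, 3.8]
width: -0.1
```

>>> {"method": "play_rows", "body": {
  "increments": [
    [0,0,0,0,1],
    [0,0,0,0,1],
    [0,0,0,0,1],
    [0,0,0,0,1]
  ]
}}

```text
t: 21.25
position: [535.1, 75.6, 69.5]
tool_rot: [0.003, 0.76, 0.65, -0.002]
wrist_force: [-1.3, -12.2, 4.7]
width: -0.2
```

```bash
python3 -c "
from h import *
import pickle
s=state(); im=get_image('wrist');pickle.dump(s,open('w18.pkl','wb'));cv2.imwrite('pics/w18.png',im[:,:,::-1])
go(528,40,70)"
```

```text
t 21.3 pos [535.1  75.6  69.5] yaw -0.1546 F [ -0.92 -10.59   3.09] w -0.0
shift cm [-3.62 -0.15 -0.03] turn 0
```

View pics/w18.png

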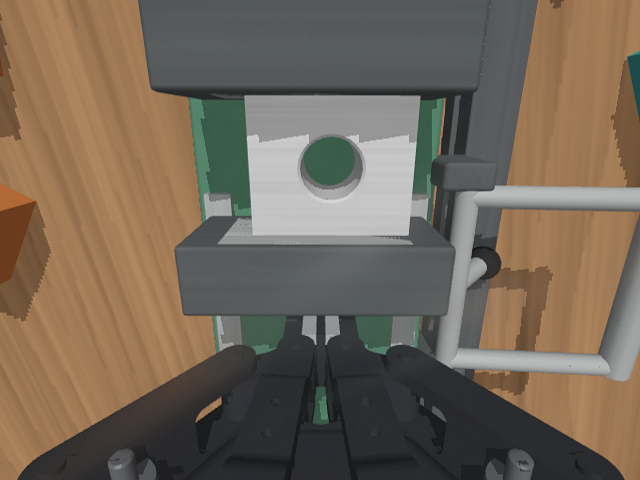

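>>> {"method": "play_rows", "body": {
  "increments": [
    [-0.5,0,0,0,1],
    [-1,0,0,0,1],
    [-1,0,-2,0,0.2],
    [-1,0,-4,0,0.2],
    [-1,0,-6,0,0.2]
  ]
}}

```text
t: 21.72
position: [532.5, 69.9, 128.4]
tool_rot: [-0.001, 0.759, 0.651, 0.0]
wrist_force: [0.6, 0.8, -0.3]
width: 33.8
```

```bash
python3 -c "
from h import *
import plant
print([n for n in dir(plant) if not n.startswith('__')])
try: print(plant.grip_point_offset)
except Exception as e: print(e)
goT(660,165,130)"
```

```text
['Unreachable', 'calibration', 'close_job', 'get_image', 'grip_point_offset', 'state']
18.700000000000003
t 21.72 pos [532.5  69.9 128.4] yaw -0.1533 F [ 0.65  0.83 -0.33] w 33.8
shift cm [ 1.55 14.42 -0.19] turn -0.0013
```

>>> {"method": "play_rows", "body": {
  "increments": [
    [0.3,3,0,0,0.3],
    [0.6,6.5,0,0,0.3],
    [1.0,10,0,0,0.3],
    [1.3,12.8,0,0,0.3],
    [1.5,14.4,0,0,0.3]
  ]
}}

```text
t: 22.13
position: [680.1, 62.4, 127.5]
tool_rot: [-0.0, 0.759, 0.651, 0.001]
wrist_force: [-0.6, -0.1, 0.2]
width: 30.1
```

>>> {"method": "play_rows", "body": {
  "increments": [
    [0,0,0.5,0,0.3],
    [0,0,1.2,0,0.3],
    [0,0,1.5,0,0.3],
    [0,0,1.5,0,0.3]
  ]
}}

```text
t: 22.47
position: [675.7, 62.4, 111.3]
tool_rot: [-0.002, 0.759, 0.651, -0.001]
wrist_force: [-0.2, 0.6, 0.4]
width: 29.8
```

```bash
python3 -c "
from h import *
import pickle
s=state(); im=get_image('wrist');pickle.dump(s,open('w19.pkl','wb'));cv2.imwrite('pics/w19.png',im[:,:,::-1])
goT(660,165,50)"
```

```text
t 22.52 pos [676.1  62.4 112.3] yaw -0.1532 F [ 0.24  0.03 -0.47] w 29.9
shift cm [0.1  0.13 6.23] turn -0.0012
```

View pics/w19.png

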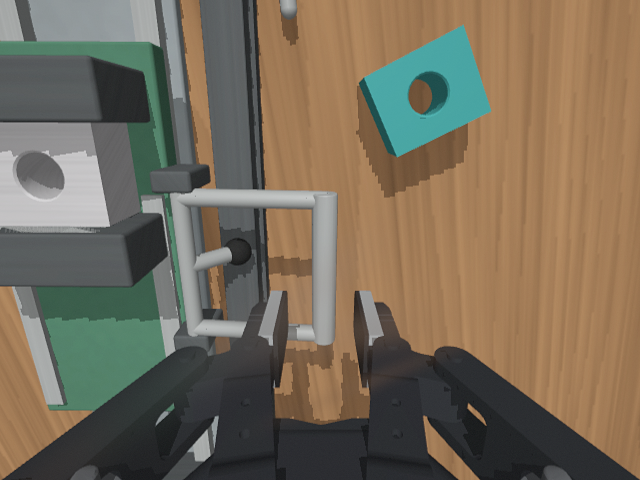

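>>> {"method": "play_rows", "body": {
  "increments": [
    [0.1,0.15,1.3,0,0.3],
    [0.1,0.2,2.8,0,0.3],
    [0.1,0.2,4.2,0,0.3],
    [0.1,0.2,5.4,0,0.3],
    [0.1,0.2,6.0,0,0.3]
  ]
}}

```text
t: 22.93
position: [678.2, 62.7, 50.2]
tool_rot: [-0.001, 0.759, 0.651, -0.002]
wrist_force: [-0.3, 0.0, 0.4]
width: 29.7
```

>>> {"method": "play_rows", "body": {
  "increments": [
    [0,0,0,0,0.3],
    [0,0,0,0,0.3]
  ]
}}

```text
t: 23.1
position: [679.6, 62.7, 52.7]
tool_rot: [-0.0, 0.759, 0.651, -0.0]
wrist_force: [-0.3, 0.8, 0.5]
width: 29.7
```

```bash
python3 -c "
from h import *
import pickle
s=state(); im=get_image('wrist');pickle.dump(s,open('w20.pkl','wb'));cv2.imwrite('pics/w20.png',im[:,:,::-1])
goT(661,165,50);print(s['position']@X,s['position']@Y)"
```

```text
t 23.15 pos [680.2  62.7  53.8] yaw -0.1536 F [1.05 0.14 0.45] w 29.8
shift cm [ 0.01 -0.19  0.38] turn -0.0016
662.2826480908938 164.86929167136023
```

View pics/w20.png

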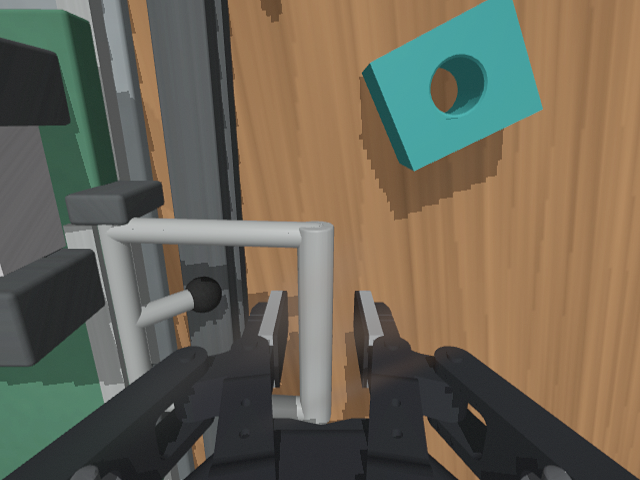

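>>> {"method": "play_rows", "body": {
  "increments": [
    [0,-0.2,0.3,0,0.3],
    [0,-0.2,0.3,0,0.3],
    [0,-0.2,0.3,0,1],
    [0,-0.2,0.3,0,1],
    [0,-0.2,0.3,0,1]
  ]
}}

```text
t: 23.57
position: [677.6, 63.1, 51.0]
tool_rot: [-0.0, 0.759, 0.651, -0.0]
wrist_force: [-2.9, 0.8, 2.1]
width: 12.0
```

>>> {"method": "play_rows", "body": {
  "increments": [
    [0,0,0,0,1],
    [0,0,0,0,1]
  ]
}}

```text
t: 23.73
position: [677.6, 63.1, 51.0]
tool_rot: [-0.0, 0.759, 0.651, -0.0]
wrist_force: [-4.5, 0.3, 4.1]
width: 11.5
```

```bash
python3 -c "
from h import *
goT(661,165,50);p=state()['position'];print(p@X,p@Y)"
```

```text
t 23.73 pos [677.6  63.1  51. ] yaw -0.1536 F [-4.54  0.33  4.06] w 11.5
shift cm [0.01 0.08 0.1 ] turn -0.0016
660.2285978679189 164.95030568190427
```

>>> {"method": "play_rows", "body": {
  "increments": [
    [0,-0.05,-0.5,0,1],
    [0,-0.14,-1.1,0,1],
    [0,-0.3,-1.7,0,1],
    [0,-0.47,-2.3,0,1],
    [0,-0.47,-2.3,0,1]
  ]
}}

```text
t: 24.15
position: [673.3, 63.6, 72.8]
tool_rot: [0.0, 0.759, 0.651, -0.0]
wrist_force: [1.7, -0.2, -7.1]
width: 11.9
```

```bash
python3 -c "
from h import *
import pickle
s=state(); im=get_image('wrist');im2=get_image('scene');pickle.dump(s,open('w21.pkl','wb'));cv2.imwrite('pics/w21.png',im[:,:,::-1]);cv2.imwrite('pics/s21.png',cv2.resize(im2[215:375,230:460,::-1],None,fx=3.4,fy=3.4,interpolation=cv2.INTER_CUBIC))
goT(661,165,50);print(s['position']@X,s['position']@Y)"
```

```text
t 24.25 pos [673.3  63.6  72.8] yaw -0.1536 F [ 3.44 -0.16 -7.6 ] w 11.9
shift cm [0.02 0.51 2.28] turn -0.0016
655.9505160865834 164.84664794107312
```

View pics/w21.png

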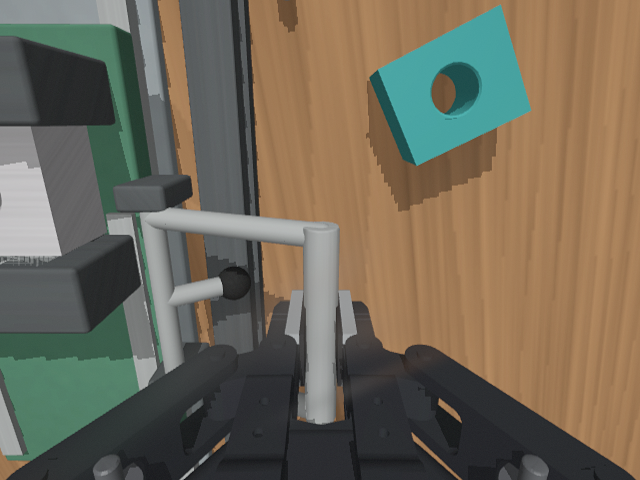

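View pics/s21.png

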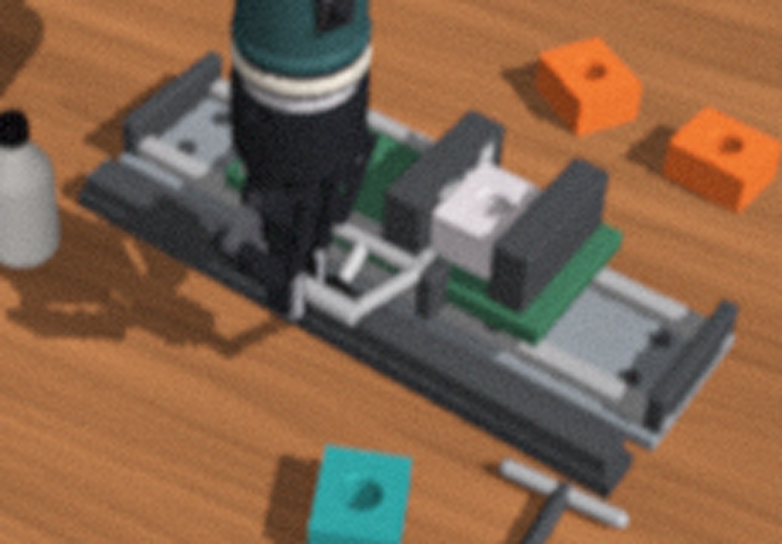

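>>> {"method": "play_rows", "body": {
  "increments": [
    [0,-0.2,-0.5,0,1],
    [0,-0.4,-0.95,0,1],
    [0,-0.68,-1.4,0,1],
    [0,-1.0,-1.9,0,1],
    [0,-1.05,-2.0,0,1]
  ]
}}

```text
t: 24.67
position: [663.4, 65.1, 94.3]
tool_rot: [0.001, 0.759, 0.651, 0.001]
wrist_force: [4.2, -0.5, -6.8]
width: 11.6
```

>>> {"method": "play_rows", "body": {
  "increments": [
    [0,0,0,0,1],
    [0,0,0,0,1]
  ]
}}

```text
t: 24.83
position: [663.3, 65.2, 94.4]
tool_rot: [0.001, 0.759, 0.651, 0.001]
wrist_force: [2.8, -0.5, -2.5]
width: 11.8
```

```bash
python3 -c "
from h import *
import pickle
s=state(); im=get_image('wrist');im2=get_image('scene');pickle.dump(s,open('w22.pkl','wb'));cv2.imwrite('pics/w22.png',im[:,:,::-1]);cv2.imwrite('pics/s22.png',cv2.resize(im2[215:375,230:460,::-1],None,fx=3.4,fy=3.4,interpolation=cv2.INTER_CUBIC))
goT(661,165,50);print(s['position']@X,s['position']@Y)"
```

```text
t 24.93 pos [663.3  65.2  94.4] yaw -0.1537 F [ 2.54 -0.46 -2.9 ] w 11.8
shift cm [0.02 1.52 4.44] turn -0.0017
645.8102912118015 164.86509403694143
```

View pics/s22.png

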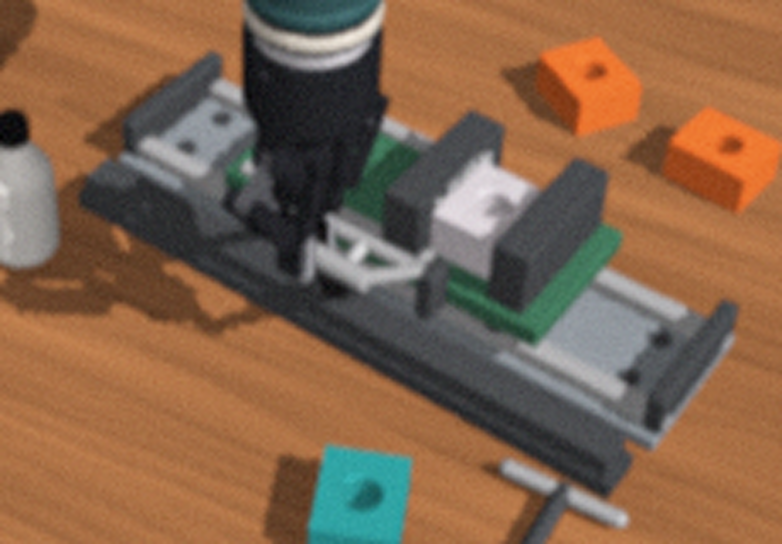

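>>> {"method": "play_rows", "body": {
  "increments": [
    [0,0,0,0,0.6],
    [0,0,0,0,0.3],
    [0,0,0,0,0.3],
    [0,0,0,0,0.3]
  ]
}}

```text
t: 25.27
position: [662.7, 65.4, 93.9]
tool_rot: [-0.0, 0.759, 0.651, 0.0]
wrist_force: [-0.2, 0.5, 0.8]
width: 29.8
```

>>> {"method": "play_rows", "body": {
  "increments": [
    [0,0,-0.8,0,0.3],
    [0,0,-2,0,0.3],
    [0,0,-3.5,0,0.3],
    [0,0,-5.5,0,0.3],
    [0,0,-7.5,0,0.3]
  ]
}}

```text
t: 25.68
position: [662.8, 65.3, 170.3]
tool_rot: [0.0, 0.759, 0.651, 0.0]
wrist_force: [-0.4, -0.1, -0.3]
width: 30.1
```

>>> {"method": "play_rows", "body": {
  "increments": [
    [-1.5,-1.0,-1.5,0,0.3],
    [-3.5,-2,-3,0,0.3],
    [-5,-3,-4,0,0.3],
    [-6,-4,-4,0,0.3],
    [-6,-4,-4,0,0.3]
  ]
}}

```text
t: 26.1
position: [613.6, 10.5, 212.1]
tool_rot: [0.002, 0.76, 0.65, 0.001]
wrist_force: [0.8, 0.0, -0.2]
width: 29.8
```

```bash
python3 -c "
from h import *
import pickle
s=state(); im=get_image('wrist');im2=get_image('scene');im3=get_image('top');pickle.dump(s,open('w23.pkl','wb'));cv2.imwrite('pics/w23.png',im[:,:,::-1]);cv2.imwrite('pics/s23.png',cv2.resize(im2[215:375,230:460,::-1],None,fx=3.4,fy=3.4,interpolation=cv2.INTER_CUBIC));cv2.imwrite('pics/t23.png',cv2.resize(im3[140:290,170:390,::-1],None,fx=3.6,fy=3.6,interpolation=cv2.INTER_CUBIC))
goT(661,165,50);print(s['position']@X,s['position']@Y)"
```

```text
t 26.25 pos [614.5  12.5 209. ] yaw -0.1535 F [0.42 0.1  0.06] w 29.9
shift cm [ 5.96  5.53 15.91] turn -0.0015
604.9949086235787 103.24319863122567
```

View pics/w23.png

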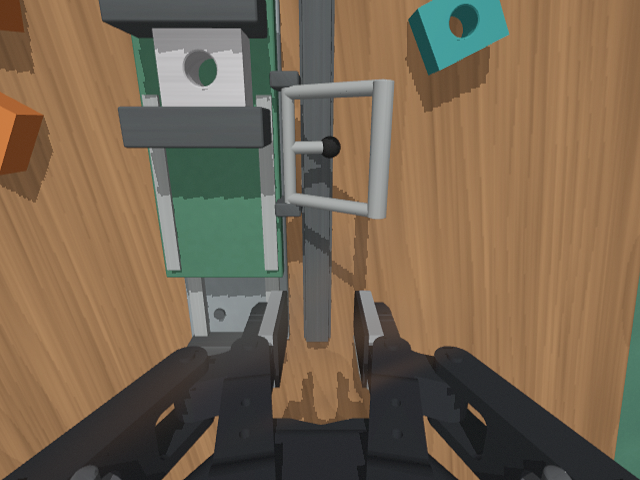

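View pics/s23.png

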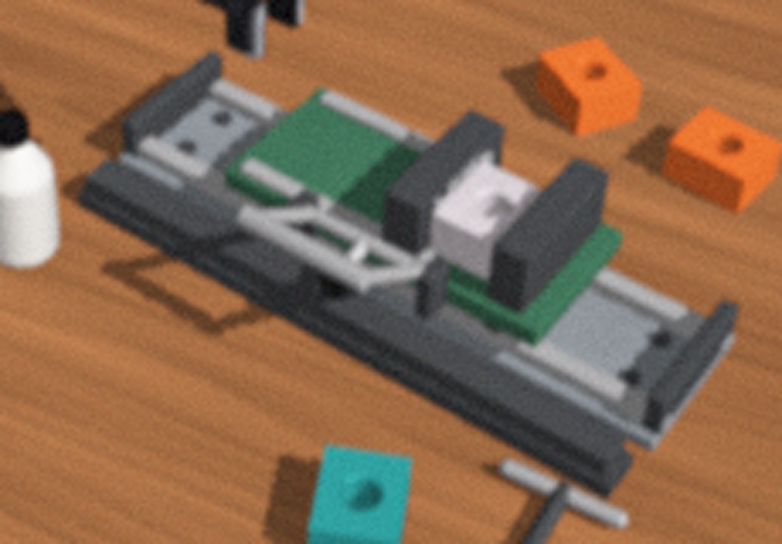

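View pics/t23.png

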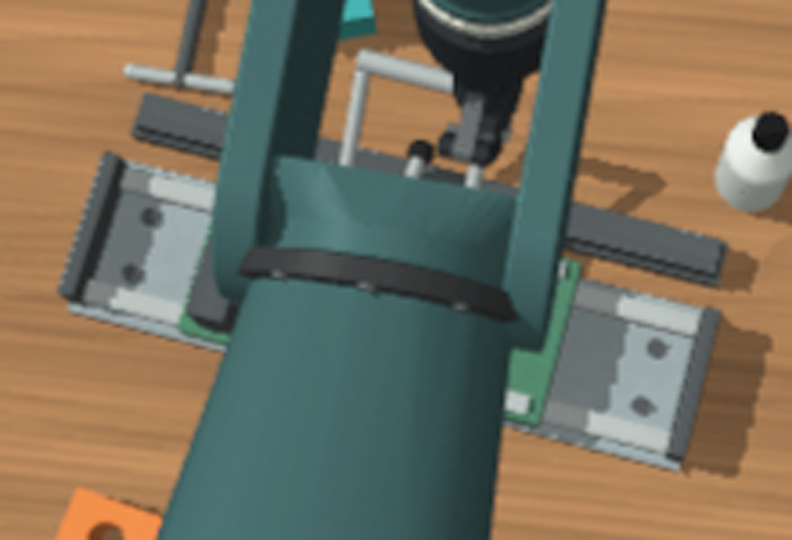

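```bash
python3 -c "
from h import *
import pickle
s=pickle.load(open('w23.pkl','rb'));s1=pickle.load(open('w1.pkl','rb'))
f=lambda u,v,z,s=s:np.round([onz('wrist',u,v,z,s)@X,onz('wrist',u,v,z,s)@Y],1)
print('bar ends',f(384,82,111.5),f(376,216,111.5)); g=lambda u,v,z:f(150+u/2.6,70+v/2.6,z,s1)
print('w1',g(672,272,113.5),g(650,560,113.5))
print('bar in top', [np.round([p@X,p@Y],1) for p in (onz('top',170+358/3.6,140+62/3.6,112),onz('top',170+372/3.6,140+60/3.6,113.5))])
print('deck end now',f(283,276,50),f(167,276,50),' top init',[np.round([p@X,p@Y],1) for p in (onz('top',170+585/3.6,140+263/3.6,50),onz('top',170+579/3.6,140+262/3.6,50))])
print('fixed/jaw',f(190,28,97),f(190,147,96),f(190,118,96),'w1 fix',g(210,136,97),g(240,461,96))
print('brackets hinge',f(285,71,75),'w1',g(435,213,75))
"
```

```text
bar ends [646.3 206.9] [645.2 119.8]
w1 [646.1 204.2] [646.5 115.8]
bar in top [array([640.8, 207.1]), array([643.7, 198.7])]
deck end now [570.8  45.9] [462.2  46.5]  top init [array([567.4,  41.4]), array([567. ,  45.3])]
fixed/jaw [523.  240.5] [513.9 166.6] [516.2 186. ] w1 fix [515.9 239.8] [517.7 141.4]
brackets hinge [580.9 218. ] w1 [579.6 216.9]
```

```bash
python3 -c "
from h import *
go(0,0,0); print(close_job())"
```

```text
t 26.25 pos [614.5  12.5 209. ] yaw -0.1535 F [0.42 0.1  0.06] w 29.9
shift cm [-10.65 -60.56  20.83] turn 0
the job is handed in; nothing more can be done
None
```

I pressed the brake on, closed the vise jaw on the aluminium block, lifted the lever back up and handed the job in at 26.3 s. `close_job()` gives no verdict, so whether it passed is not confirmed.

**What happened:**
- **First brake press:** I pressed the bar to about 11.6 N and let go. With the jaw closed on the block, the carriage slipped a few millimetres under about 9 N of push. That made it doubtful that the bite had been strong enough for step 1.
- **Second brake press:** I pulled the jaw back about 9 mm and pressed the bar to about 14 N. That is slightly over the 10–13 N target, and single readings reached 15.0 N, which is the edge of the crush range.
- **Jaw:** I closed it again until it stopped hard on the block. The carriage held at 11–12 N.
- **Lever:** I pinched the bar, lifted it along its arc, released it and moved the arm clear.

**Last checks (from the camera images):**
- **Lever and foot:** the lever is up, about 0.05 rad from its upper stop by the tool's height. The foot looks clear of the strip.
- **Block:** it sits flat and square between the jaws, with no visible play. It is about 5 mm off centre across the vise.
- **Carriage:** it stands about 3–5 mm in +y from its start by most measurements. One measurement in the top view gave 8 mm, so they disagree. All are under the 15 mm limit.
- **Bystanders and arm:** the chuck key and oil bottle look unmoved, and I never went near the bit box. The arm touched nothing at hand-in.

**Not confirmed:** I could not measure the force on the foot directly. Whether it stayed above 9 N after release, and below 45 N during the second press, is inferred from the bar force and from the carriage holding.

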